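Stack the washed mixing cups on the garage bench

ROBOT

A 7-joint arm with a two-finger parallel gripper is mounted at the origin on the work surface. World frame = base frame: x ahead of the robot, y to its left, z up, the work surface at z = 0. Lengths are in mm, angles in rad, forces in N, time in s.
With the tool pointing down it reaches from about 350 to 900 mm from the base axis. Payload 8.1 kg.
Tool frame: the origin (TCP) lies at the very end of the fingers, on their centre line; the grasp point (between the pads) lies 19 mm behind it; y points along the fingers, z is the direction in which the jaws open and shut, and the axes are right-handed (so a half turn about y gives the same grasp; the last joint's range is limited). The gripper opens to 85 mm and grips with 20 to 120 N. Pads are 22 mm wide; open, the fingers measure 114 mm over their backs; the gripper's body (76 mm by 85 mm) begins 54 mm behind the grasp point. The pads swing forward as they close: fully open they stand 13 mm farther back than shut.
Start: joints at [-1.382, 0.434, 0.025, 1.573, -0.012, 1.134, -0.075], TCP at [179.826, 598.586, 200.123] pointing down, gripper open.
Joint ranges: [-2.62, 2.62], [-0.44, 2.09], [-1.27, 1.32], [0.08, 2.57], [-1.32, 4.46], [0.12, 2], [-2.74, 2.74]. Speed limits (rad/s): [2.22, 2.22, 3.01, 3.01, 3.14, 3.14, 3.14].

INTERFACE

Orientations are given as a unit quaternion [w, x, y, z].
In Python, from station import manip, fingers, solve_ik, vision, job_done gives the robot as it stands. The module is installed in compiled form; this text tells all that it offers. Calls block until the motion is done:
- manip.goto(position, orientation): joint-space move of the TCP to a pose.
- manip.move_straight(position, attitude=None, v=150, guard=None): straight line of the TCP; attitude=None keeps the orientation; v is the mean speed in mm/s. With guard (N) it stops when the force on the tool has changed by that much, and returns True; else False.
- manip.move_j(angles): joint-space move.
- fingers.grip(opening): finger opening in mm; the grip force is fixed at half the most; returns when the fingers have stopped.
- manip.pause(seconds).
- solve_ik(position, orientation): joint angles nearest the present ones, or None.
- vision.get_image(name): name is "scene" or "top"; returns a dict with "frame" (480x640x3 uint8, blue, green, red), "mtx" (3x3 intrinsics, pixels), "dist" ([k1, k2, p1, p2, k3] as OpenCV has them; the pictures are not rectified), "camera_from_world" (4x4, takes a point from world to camera coordinates). Camera axes: x right, y up, looking along -z (the intrinsics and any distortion apply to the point x, -y, -z); pixel columns grow to the right and rows downward; lengths in mm; the calibration is good to about 2 mm. A picture is of the moment at which its call begins. There is no depth.
A pose or a line that the arm cannot do raises manip.MotionError and nothing moves.
- job_done(): hands the job in, once; it reports no verdict.
Readings, each from a call of its own:
- manip.get_t(): time.
- manip.get_qpos(): joint angles.
- manip.get_joint_velocities(): joint speeds.
- manip.get_joint_torque(): joint torques, N m.
- manip.get_tool_pos(): TCP position.
- manip.get_tcp_rot(): TCP orientation.
- manip.get_force(): force on the tool from outside, world axes, zero at the start.
- manip.get_torque(): the same for the moment, N m.
- manip.get_opening(): finger opening in mm.
Only numpy, scipy, OpenCV 4.12 (cv2) and the standard library are available. Lean on these libraries where they do the work, as an engineer would, in place of code of your own. Each camera call takes 0.05 s, during which the arm holds its last target.

TASK

Take the two upside-down mixing cups off the sloped drying rack and nest them over the grey cup on the stack holder, first the yellow one and then the blue one on top, each seated fully and straight and set down, not dropped. Then bed the stack down: push on its top until the holder's red seat has sunk to its hidden stop, hold it there for about half a second with a firm 20 N or so without ramming it, let go, and leave the other things on the bench where they are.

Things in the scene. Friction and masses are not known exactly. Their poses are not given: they have to be found in the camera images.
- yellow_cup_mid (a point): Yellow mixing cup, a thin tapered cone used upside down: closed end 48 mm across, rim 78 mm, 80 mm tall, wall 2 mm. This point is on its axis, 40 mm from rim and from closed end; z points along the axis to the closed end. It starts on either of the rack's plugs, leaning 27 degrees from vertical, closed end up and to the rack's front; draw it off along its axis, 50 mm or more.
- blue_cup_mid (a point): Blue mixing cup, a thin tapered cone used upside down: closed end 48 mm across, rim 78 mm, 80 mm tall, wall 2 mm. This point is on its axis, 40 mm from rim and from closed end; z points along the axis to the closed end. It starts on the rack's other plug, leaning the same way.
- grey_cup_mid (a point): Grey mixing cup, a thin tapered cone used upside down: closed end 48 mm across, rim 78 mm, 80 mm tall, wall 2 mm. This point is on its axis, 40 mm from rim and from closed end; z points along the axis to the closed end. It starts upright on the holder's seat, closed end up, loosely centred by a low rubber disc; it is the bottom of the stack.
- yellow_cup: The same yellow cup, 0.06 to 0.13 kg; origin at the centre of its rim, z to the closed end. All three cups are alike but for colour. The closed end is 20 mm thick, so a cup seated over another stands exactly 20 mm higher, with 1 to 2 mm of side play.
- blue_cup: The same blue cup, 0.06 to 0.13 kg; origin at the centre of its rim, z towards the closed end.
- grey_cup: The same grey cup, 0.09 kg; origin at the centre of its rim, z towards the closed end.
- rack: Fixed drying rack: a grey plate 112 by 250 mm sloped 27 degrees, facing the rack's -x and up, with two black tapered rubber plugs 140 mm apart along its y (66 mm across at the plate, 46 mm high). Origin on the bench under the middle of the plate; the plate's middle is 48 mm above it, its highest edge 73 mm.
- holder_mid (a point): Stack holder: fixed dark round foot, 124 mm across and 30 mm high; this point is on its axis, 15 mm above the bench.
- seat_top (a point): Top face of the holder's red round seat, 92 mm across, on a stem above the foot; this point is on its axis, where the grey cup's rim stands, 63 mm above the bench at the start. Pushed down, it sinks by 8, 14 or 20 mm (a hidden spacer disc in the foot decides which) to a rigid stop.
- seat: The same seat, 10 mm thick; origin on the axis at its underside. A friction brake holds it: it sinks under a push of 7 to 10 N on the stack (plus 40 N per m/s of speed), has no spring and stays where it is left.
- spray_can: Bystander: green spray can, 52 mm across, 150 mm tall; origin at the centre of its underside.
- screw_jar: Bystander: glass jar, 60 mm across, 70 mm tall; origin at the centre of its underside.
- screwdriver: Bystander: screwdriver with orange handle, lying flat.
- wrench: Bystander: steel wrench, lying flat.
- offcut: Bystander: wood offcut, 160 by 89 by 38 mm; origin at the centre of its underside.
Things that resemble listed ones, but are neither listed nor needed, are in the scene too. What is shaped like the part that bears holder_mid but orange is not meant.

How it is judged (in metres and radians):
On the way, in this order (a step that is already met when the one before it is completed fails the run):
1. the yellow cup sits fully and straight over the grey cup, let go, with the grey cup still on its seat (z of yellow_cup_mid in the frame of grey_cup_mid between 0.0165 and 0.0235 m and horizontal distance between yellow_cup_mid and grey_cup_mid below 0.005 m and angle between each of yellow_cup_mid, grey_cup_mid's own z axis and vertical below 0.08 rad and contact force between the fingers and yellow_cup below 0.05 N and linear speed of yellow_cup below 0.02 m/s and horizontal distance between grey_cup_mid and seat_top below 0.007 m and z of grey_cup_mid in the frame of seat_top below 0.043 m), for 0.2 s.
2. the blue cup sits fully and straight over the yellow cup, let go (z of blue_cup_mid in the frame of yellow_cup_mid between 0.0165 and 0.0235 m and horizontal distance between blue_cup_mid and yellow_cup_mid below 0.005 m and angle between blue_cup_mid's own z axis and vertical below 0.08 rad and contact force between the fingers and blue_cup below 0.05 N and linear speed of blue_cup below 0.02 m/s), for 0.2 s.
3. the stack is pressed down onto the stop (contact force between grey_cup and seat above 14.5 N and contact force between the fingers and blue_cup above 5 N and height (world z) of seat_top below 0.0565 m), for 0.25 s.
At the end, for the whole second after the job is handed in: Grey cup upright on the seat within 7 mm of its axis; yellow over grey and blue over yellow, each 20 (+-3.5) mm above the one below, within 5 mm of its axis, upright within 0.08 rad; seat left sunk, its top below 56.5 mm; cups let go and at rest (all of step 1 and all of step 2 and height (world z) of seat_top below 0.0565 m and linear speed of grey_cup below 0.02 m/s); the robot touches nothing.
It fails at once if a cup falls freely (faster than 0.35 m/s while no finger touches it) ((contact force between the fingers and yellow_cup below 0.02 N and linear speed of yellow_cup above 0.35 m/s) or (contact force between the fingers and blue_cup below 0.02 N and linear speed of blue_cup above 0.35 m/s) or (contact force between the fingers and grey_cup below 0.02 N and linear speed of grey_cup above 0.35 m/s)).
It fails at once if the stack is rammed: more than 55 N between grey cup and seat (contact force between grey_cup and seat above 55 N).
It fails at once if a bystander is moved by more than 25 mm (distance of any of spray_can, screw_jar, screwdriver, wrench, offcut from where it was at the start of the episode above 0.025 m).
It also fails if it takes over 72 s, if anything falls off the work surface, if the arm or the gripper's body presses on something with over 40 N, if the wrist force passes 120 N, or if a joint passes its speed limit or range.

## Working session

There is one attempt and no reset: what is moved stays moved. The work goes in short steps, each a Python script; the robot and the scene stay as the last script left them, time stands still between calls to the robot, and variables do not carry over. Pictures are saved under pics/ and viewed, and the job is handed in when it is done.

```bash
mkdir -p pics; ls; python3 - <<'E'
from station import manip, fingers, solve_ik, vision
import cv2, numpy as np
np.set_printoptions(suppress=True, precision=3)
for n in ("scene","top"):
    d=vision.get_image(n); cv2.imwrite(f"pics/{n}0.png",d["frame"])
    print(n,d["mtx"],d["dist"]); print(d["camera_from_world"])
print(manip.get_t(),manip.get_tool_pos(),manip.get_tcp_rot(),manip.get_opening(),manip.get_force())
E
```

```text
pics
scene [[481.305   0.    318.897]
 [  0.    481.305 239.028]
 [  0.      0.      1.   ]] [-0.029  0.     0.     0.     0.   ]
[[    0.644     0.765     0.018  -326.129]
 [   -0.401     0.317     0.859   109.843]
 [    0.652    -0.56      0.511 -1389.847]
 [    0.        0.        0.        1.   ]]
top [[583.855   0.    319.282]
 [  0.    583.855 241.168]
 [  0.      0.      1.   ]] [-0.154  0.     0.     0.     0.   ]
[[    0.007    -1.       -0.005   -20.739]
 [    0.983     0.006     0.186  -525.004]
 [   -0.186    -0.006     0.983 -1548.837]
 [    0.        0.        0.        1.   ]]
0.1 [179.727 598.085 199.433] [-0.699  0.7   -0.103  0.103] 85.4235542885918 [ 0.543  0.368 -0.205]
```

View pics/scene0.png

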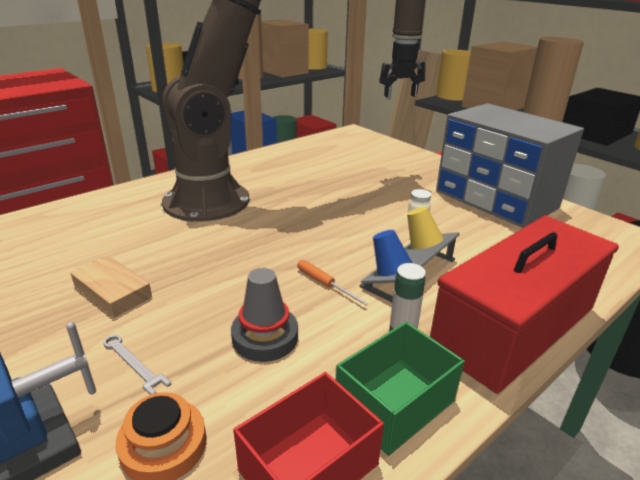

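View pics/top0.png

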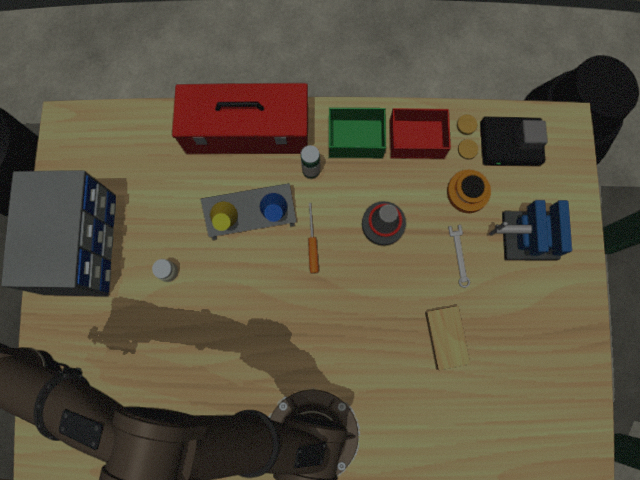

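The scene view shows the yellow cup at about (425,228), the blue cup at (388,250), and the grey cup at (262,295) on the dark holder (264,335). In the top view they are at (223,214), (272,207) and (388,213). There are two candidate holders: the dark one at top (384,223) and the orange one at top (470,190). The dark one fits because it has a red seat and the grey cup, and orange is explicitly excluded. I'll confirm this in crops.

```bash
python3 - <<'E'
import cv2, numpy as np
s=cv2.imread("pics/scene0.png"); t=cv2.imread("pics/top0.png")
a=cv2.resize(s[180:380,220:480],None,fx=3,fy=3,interpolation=cv2.INTER_CUBIC)
b=cv2.resize(t[135:285,190:440],None,fx=3.2,fy=3.2,interpolation=cv2.INTER_CUBIC)
cv2.imwrite("pics/crop_s.png",a); cv2.imwrite("pics/crop_t.png",b)
E
```

```text
(no output)
```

View pics/crop_s.png

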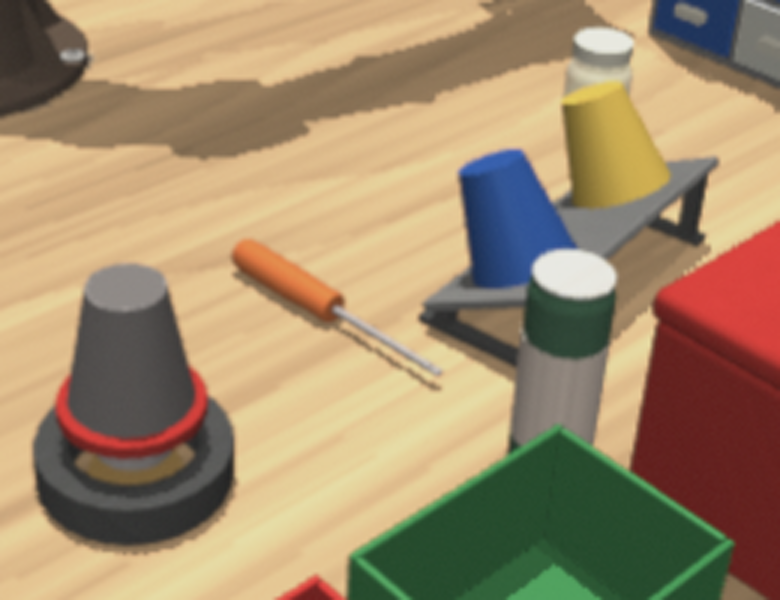

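View pics/crop_t.png

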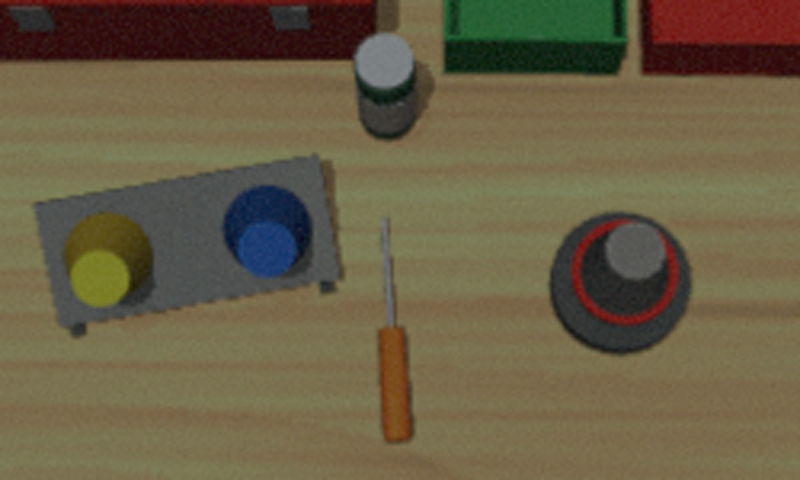

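The crops confirm it: the dark foot with the red seat bears the grey cup. The yellow and blue cups lean toward the robot. Next I'll segment and fit the cup silhouettes in both views.

```bash
cat > helpers.py <<'E'
import numpy as np, cv2
from scipy.spatial.transform import Rotation as R
from scipy.optimize import minimize
class Cam:
    def __init__(s,d): s.K=np.array(d["mtx"],float); s.D=np.array(d["dist"],float).ravel(); s.T=np.array(d["camera_from_world"],float); s.img=d["frame"]
    def proj(s,P):
        P=np.atleast_2d(P); F=np.diag([1,-1,-1.]); Rm=F@s.T[:3,:3]; t=F@s.T[:3,3]
        return cv2.projectPoints(P.astype(float),cv2.Rodrigues(Rm)[0],t,s.K,s.D)[0].reshape(-1,2)
    def ray(s,uv):
        u=cv2.undistortPoints(np.array(uv,float).reshape(-1,1,2),s.K,s.D).reshape(-1,2)
        d=np.c_[u[:,0],-u[:,1],-np.ones(len(u))]@s.T[:3,:3]   # R^T d
        o=-s.T[:3,:3].T@s.T[:3,3]
        return o,d/np.linalg.norm(d,axis=1)[:,None]
    def onplane(s,uv,z):
        o,d=s.ray(uv); return o+d*((z-o[2])/d[:,2])[:,None]
def triang(c1,uv1,c2,uv2):
    o1,d1=c1.ray([uv1]); o2,d2=c2.ray([uv2]); d1=d1[0]; d2=d2[0]
    A=np.c_[d1,-d2]; t=np.linalg.lstsq(A,o2-o1,rcond=None)[0]
    p,q=o1+d1*t[0],o2+d2*t[1]; return (p+q)/2,np.linalg.norm(p-q)
th=np.linspace(0,2*np.pi,72,endpoint=False); C=np.c_[np.cos(th),np.sin(th),0*th]
def frame(ax):
    z=ax/np.linalg.norm(ax); x=np.cross([0,1,0],z); x/=np.linalg.norm(x); return np.c_[x,np.cross(z,x),z]
def cup_pts(rim,ax):
    M=frame(np.array(ax,float)); z=M[:,2]
    return np.r_[rim+39*C@M.T, rim+80*z+24*C@M.T]
def disc_pts(c,r): return np.array(c)+r*C
SS=4
def fill(cam,pts,box):
    x0,y0,x1,y1=box; uv=cam.proj(pts); h=cv2.convexHull(uv.astype(np.float32)).reshape(-1,2)
    m=np.zeros(((y1-y0)*SS,(x1-x0)*SS),np.uint8)
    q=((h-[x0,y0]+0.5)*SS-0.5)*256
    cv2.fillConvexPoly(m,np.round(q).astype(np.int32),255,shift=8)
    return cv2.resize(m,(x1-x0,y1-y0),interpolation=cv2.INTER_AREA).astype(float)/255
def hsvmask(img,kind):
    h,s,v=[a.astype(int) for a in cv2.split(cv2.cvtColor(img,cv2.COLOR_BGR2HSV))]
    if kind=="yellow": return (h>=21)&(h<=34)&(s>150)&(v>50)
    if kind=="blue": return (h>=100)&(h<=128)&(s>120)&(v>40)
    if kind=="red": return ((h<=6)|(h>=174))&(s>150)&(v>60)
E
python3 - <<'E'
import cv2,numpy as np
from helpers import *
s=cv2.imread("pics/scene0.png"); t=cv2.imread("pics/top0.png")
def show(img,box):
    x0,y0,x1,y1=box; c=img[y0:y1,x0:x1].copy(); o=np.zeros_like(c)
    for k,col in(("yellow",(0,255,255)),("blue",(255,0,0)),("red",(0,0,255))): o[hsvmask(c,k)]=col
    return cv2.resize(np.hstack([c,o]),None,fx=1.5,fy=1.5,interpolation=cv2.INTER_NEAREST)
a=show(s,(220,180,480,380));b=show(t,(190,135,440,285))
w=min(a.shape[1],b.shape[1]);cv2.imwrite("pics/masks.png",np.vstack([a[:,:w],b[:,:w]]))
h=cv2.cvtColor(s,cv2.COLOR_BGR2HSV);print(h[230,425],h[260,385],h[300,262],h[320,264],h[345,264]);h=cv2.cvtColor(t,cv2.COLOR_BGR2HSV);print(h[220,221],h[205,224],h[212,274],h[196,272],h[213,388],h[220,378],h[240,384])
E
```

```text
[ 22 153 198] [110 171 122] [12 15 83] [10 18 84] [30  4 62]
[ 32 178 126] [ 25 184  94] [108 199 113] [111 171  76] [24 14 89] [30 12 41] [113  20  50]
```

View pics/masks.png

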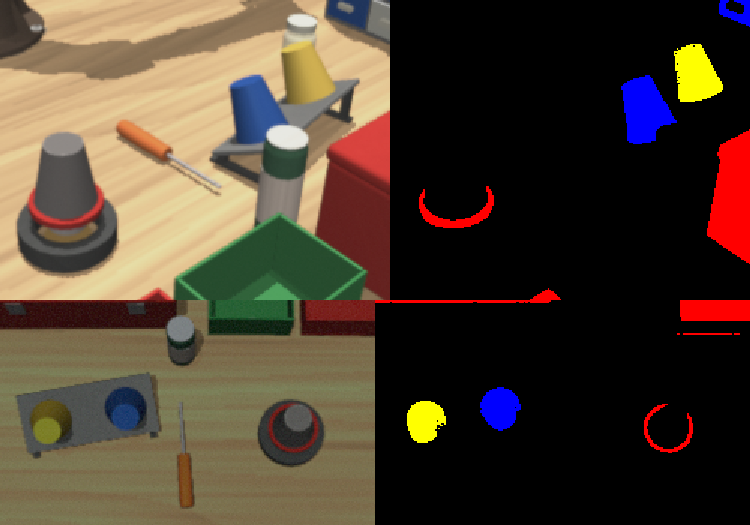

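```bash
cat > fit.py <<'E'
from helpers import *
from scipy import ndimage as ni
def largest(m,seed=None):
    l,n=ni.label(m); 
    if n==0: return m
    k=1+np.argmax(ni.sum(m,l,range(1,n+1))); return ni.binary_fill_holes(l==k)
def fitcup(views,p0,tilt=None,ret=False):
    # views: list of (cam,mask(bool full),ignore(bool full),box)
    def loss(p):
        e=0
        for cam,m,ig,b in views:
            f=fill(cam,cup_pts(np.array(p[:3]),[p[3],p[4],1.]),b); x0,y0,x1,y1=b
            mm=m[y0:y1,x0:x1].astype(float); w=~ig[y0:y1,x0:x1]
            e+=(((f-mm)**2)*w).sum()/ (mm.sum()+1)
        return e
    best=None
    for k in range(3):
        s=np.array([[0]*5]+[list(r) for r in np.diag([12,12,12,.12,.12])*(1 if k%2==0 else -.6)])+np.array(p0 if best is None else best.x)
        best=minimize(loss,s[0],method="Nelder-Mead",options=dict(initial_simplex=s,maxiter=600,xatol=.05,fatol=1e-6))
    return best.x,best.fun
E
python3 - <<'E'
from fit import *
import pickle
from station import vision
np.set_printoptions(suppress=True,precision=3)
cs=Cam(vision.get_image("scene")); ct=Cam(vision.get_image("top"))
pickle.dump((cs,ct),open("cams0.pkl","wb"))
Z=np.zeros((480,640),bool)
can=Z.copy(); can[258:345,392:432]=1
def sub(m,b): o=Z.copy(); x0,y0,x1,y1=b; o[y0:y1,x0:x1]=largest(m[y0:y1,x0:x1]); return o
def msk(c,k,lo):
    h,s,v=[a.astype(int) for a in cv2.split(cv2.cvtColor(c.img,cv2.COLOR_BGR2HSV))]
    return ((h>=20)&(h<=36)&(s>lo)) if k=="yellow" else hsvmask(c.img,"blue")
res={}
for k,bs,bt,g,us,ut in (("yellow",(395,200,455,262),(195,185,250,245),can,(417,211),(221,222)),("blue",(362,222,425,285),(250,185,300,232),can,(386,236),(274,213))):
    p,d=triang(cs,us,ct,ut); print(k,"closed end approx",p,d)
    ms=sub(msk(cs,k,105),bs); mt=sub(msk(ct,k,130),bt)
    print(ms.sum(),mt.sum())
    x,f=fitcup([(cs,ms,g,bs),(ct,mt,Z,bt)],[p[0]+36,p[1],p[2]-71,-.5,0])
    ax=np.array([x[3],x[4],1]);ax/=np.linalg.norm(ax)
    print(k,x[:3],ax,np.degrees(np.arccos(ax[2])),"yaw",np.degrees(np.arctan2(ax[1],ax[0])),"mid",x[:3]+40*ax,"loss",f); res[k]=(x[:3],ax)
d=res["blue"][0]-res["yellow"][0]; print("delta",d,np.linalg.norm(d),"yaw",np.degrees(np.arctan2(d[1],d[0])))
# seat + grey
reds=sub(hsvmask(cs.img,"red"),(235,290,295,340)); redt=sub(hsvmask(ct.img,"red"),(355,190,415,250))
rs=hsvmask(cs.img,"red")&sub(np.ones_like(Z),(235,290,295,340)); rt=hsvmask(ct.img,"red")&sub(np.ones_like(Z),(355,190,415,250))
def loss(p):
    e=0
    for c,m,b in((cs,rs,(235,285,295,340)),(ct,rt,(355,190,415,250))):
        seat=fill(c,np.r_[disc_pts(p[:3],46),disc_pts(np.array(p[:3])-[0,0,10],46)],b)
        cup=fill(c,cup_pts(np.array([p[3],p[4],p[2]]),[0,0,1]),b)
        x0,y0,x1,y1=b; e+=((seat*(1-cup)-m[y0:y1,x0:x1])**2).sum()/m.sum()
    return e
c0=ct.onplane([(383,223)],63)[0]
r=minimize(loss,[c0[0],c0[1],63,c0[0],c0[1]],method="Nelder-Mead",options=dict(initial_simplex=np.vstack([[0]*5,np.diag([8]*5)])+[c0[0],c0[1],63,c0[0],c0[1]],maxiter=800,xatol=.05,fatol=1e-6))
print("seat/grey",r.x,r.fun)
res["seat"]=r.x[:3];res["grey"]=np.r_[r.x[3:5],r.x[2]]
pickle.dump(res,open("res0.pkl","wb"))
for nm,c,b in(("s",cs,(220,180,480,380)),("t",ct,(190,135,440,285))):
    x0,y0,x1,y1=b; im=cv2.resize(c.img[y0:y1,x0:x1],None,fx=3,fy=3,interpolation=cv2.INTER_CUBIC)
    for P,col in((cup_pts(*res["yellow"]),(255,0,255)),(cup_pts(*res["blue"]),(0,255,255)),(cup_pts(res["grey"],[0,0,1]),(0,255,0)),(disc_pts(res["seat"],46),(255,255,0)),(disc_pts(res["seat"]*[1,1,0],62),(255,255,255)),(disc_pts(res["seat"]*[1,1,0]+[0,0,30],62),(255,255,255))):
        q=((c.proj(P)-[x0,y0]+.5)*3-.5).round().astype(int)
        for i in range(0,len(q),72): cv2.polylines(im,[q[i:i+72]],True,col,1)
    cv2.imwrite(f"pics/fit_{nm}.png",im)
for n,uv in(("can_top",(310,153)),("jar_top",(163,268))): print(n, ct.onplane([uv],150 if n[0]=="c" else 70))
E
```

```text
yellow closed end approx [562.339 242.69  119.465] 0.9962024526032045
1075 591
yellow [597.466 249.859  50.19 ] [-0.428 -0.094  0.899] 26.018259283238283 yaw -167.57897580786374 mid [580.331 246.085  86.136] loss 0.09950244841643846
blue closed end approx [590.46  105.247 115.605] 7.362914868383683
1083 564
blue [622.598 112.054  46.449] [-0.416 -0.057  0.908] 24.818047918959984 yaw -172.181399807847 mid [605.965 109.77   82.755] loss 0.178010403711227
delta [  25.132 -137.805   -3.741] 140.1280492205543 yaw -79.66421797288962
seat/grey [ 583.234 -196.9     67.358  583.879 -197.207] 0.4235518456300804
can_top [[743.387   7.947 150.   ]]
jar_top [[444.741 405.706  70.   ]]
```

View pics/fit_s.png

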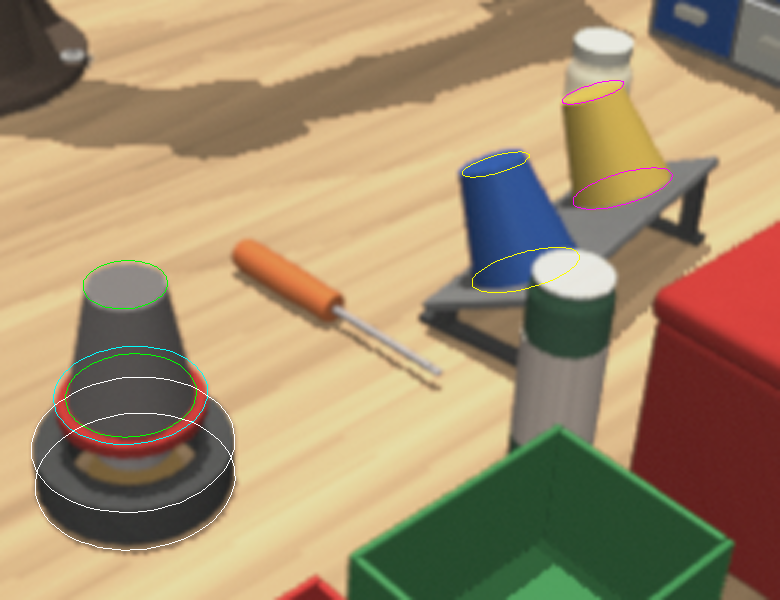

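View pics/fit_t.png

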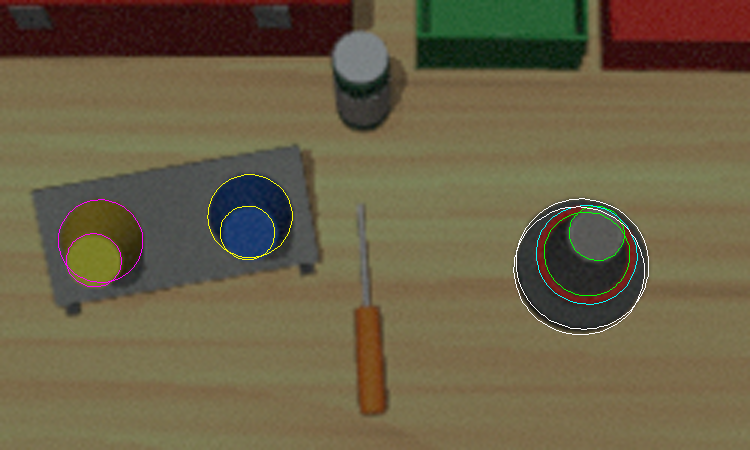

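```bash
python3 - <<'E'
from fit import *
import pickle
np.set_printoptions(suppress=True,precision=2)
cs,ct=pickle.load(open("cams0.pkl","rb"))
Z=np.zeros((480,640),bool); can=Z.copy(); can[258:345,392:432]=1
def sub(m,b): o=Z.copy(); x0,y0,x1,y1=b; o[y0:y1,x0:x1]=largest(m[y0:y1,x0:x1]); return o
def msk(c,k,lo):
    h,s,v=[a.astype(int) for a in cv2.split(cv2.cvtColor(c.img,cv2.COLOR_BGR2HSV))]
    return ((h>=20)&(h<=36)&(s>lo)) if k=="yellow" else hsvmask(c.img,"blue")
V=[]
for k,bs,bt in (("yellow",(395,200,455,262),(195,185,250,245)),("blue",(362,222,425,285),(250,185,300,232))):
    V+= [(cs,k,sub(msk(cs,k,105),bs),can,bs),(ct,k,sub(msk(ct,k,130),bt),Z,bt)]
def cups(p):
    x,y,z,a=p[:4]; yv=np.array([-np.sin(a),np.cos(a),0]); xv=np.array([np.cos(a),np.sin(a),0])
    ax=-np.sin(np.radians(27))*xv+np.cos(np.radians(27))*np.array([0,0,1]); m=np.array([x,y,z])
    return {"yellow":(m+70*yv,ax),"blue":(m-70*yv,ax)}
def loss(p,use):
    c_=cups(p);e=0
    for cam,k,m,ig,b in V:
        if cam not in use: continue
        f=fill(cam,cup_pts(*c_[k]),b);x0,y0,x1,y1=b; mm=m[y0:y1,x0:x1].astype(float)
        e+=(((f-mm)**2)*~ig[y0:y1,x0:x1]).sum()/mm.sum()
    return e
p0=np.array([610,181,48,.18])
def nm(f,p0,st):
    x=np.array(p0,float)
    for s in(1,-.5): r=minimize(f,x,method="Nelder-Mead",options=dict(initial_simplex=np.vstack([0*x,np.diag(st)*s])+x,maxiter=600,xatol=.02,fatol=1e-6)); x=r.x
    return r
for nm_,use in(("both",[cs,ct]),):
    r=nm(lambda p:loss(p,use),p0,[8,8,8,.05]); print(nm_,r.x,r.fun); rk=r.x
for nm_,use in(("scene",[cs]),("top",[ct])):
    r=nm(lambda p:loss([p[0],p[1],48,p[2]],use),[610,181,.18],[8,8,.05]); print(nm_,"z=48",r.x,r.fun)
# grey: foot centres etc per camera, cup top-face
rs=hsvmask(cs.img,"red")&sub(np.ones_like(Z),(235,290,295,340)); rt=hsvmask(ct.img,"red")&sub(np.ones_like(Z),(355,190,415,250))
def seg_top(c,b,lo):
    v=cv2.cvtColor(c.img,cv2.COLOR_BGR2HSV); return sub((v[...,2]>lo)&(v[...,1]<60),b)
ts=seg_top(cs,(244,262,282,290),104); tt=seg_top(ct,(372,200,402,228),66)
print("top areas",ts.sum(),tt.sum())
def nonwood(c,b): 
    v=cv2.cvtColor(c.img,cv2.COLOR_BGR2HSV); return sub(v[...,1]<70,b)
ft=nonwood(ct,(355,195,412,250)); 
def l2(p,use):  # x,y,z seat, cup xy
    e=0
    for c,m,t,b in((cs,rs,ts,(235,255,295,345)),(ct,rt,tt,(355,190,415,250))):
        if c not in use: continue
        x0,y0,x1,y1=b
        cup=fill(c,cup_pts(np.array([p[3],p[4],p[2]]),[0,0,1]),b)
        seat=fill(c,np.r_[disc_pts(p[:3],46),disc_pts(np.array(p[:3])-[0,0,10],46)],b)*(1-cup)
        top=fill(c,disc_pts([p[3],p[4],p[2]+80],24),b)
        e+=((seat-m[y0:y1,x0:x1])**2).sum()/m.sum()+((top-t[y0:y1,x0:x1])**2).sum()/t.sum()
    return e
r=nm(lambda p:l2(p,[cs,ct]),[583,-197,63,583,-197],[6]*5); print("both",r.x,r.fun)
for n,use in(("scene",[cs]),("top",[ct])):
    r=nm(lambda p:l2([p[0],p[1],63,p[2],p[3]],use),[583,-197,583,-197],[6]*4); print(n,"z=63",r.x,r.fun)
E
```

```text
both [610.86 180.92  49.98   0.19] 0.31017975320162783
scene z=48 [608.96 184.42   0.2 ] 0.10960825047187032
top z=48 [610.74 180.64   0.18] 0.1746616077568511
top areas 354 261
both [ 582.86 -196.76   65.52  583.48 -196.8 ] 0.5739737453078045
scene z=63 [ 578.43 -193.6   581.11 -195.3 ] 0.16111432977585438
top z=63 [ 584.34 -197.24  583.66 -196.95] 0.2427687384279275
```

The fits agree to about 2 mm: rack centre (610.8, 180.8), z about 48–50, yaw 0.187, and holder at (583.5, −196.9). Next I'll check IK for all the key poses.

```bash
cat > plan.py <<'E'
from helpers import *
PSI=.187; RC=np.array([610.8,180.8,48.5]); HOLD=np.array([583.6,-196.9])
xv=np.array([np.cos(PSI),np.sin(PSI),0]); yv=np.array([-np.sin(PSI),np.cos(PSI),0])
AX=-np.sin(np.radians(27))*xv+np.cos(np.radians(27))*np.array([0,0,1.])
RIM={"yellow":RC+70*yv,"blue":RC-70*yv}
def quat(app,jaw):
    y=np.array(app,float); y/=np.linalg.norm(y); z=np.array(jaw,float); z-=y*(z@y); z/=np.linalg.norm(z)
    q=R.from_matrix(np.c_[np.cross(y,z),y,z]).as_quat(); return np.r_[q[3],q[:3]]
QP={s:quat(-AX,s*yv) for s in(1,-1)}
def qd(a,s=1): return quat([0,0,-1],s*np.array([-np.sin(a),np.cos(a),0]))
def tcp_at(rim,ax,h): return rim+h*ax   # TCP on axis, h above rim
E
python3 - <<'E'
from plan import *
from station import manip, solve_ik
np.set_printoptions(suppress=True,precision=3)
q=manip.get_tcp_rot(); print("tool axes\n",R.from_quat(np.r_[q[1:],q[0]]).as_matrix())
for s in(1,-1):
    for n,p,o in(("Ypre",tcp_at(RIM["yellow"],AX,110),QP[s]),("Yg",tcp_at(RIM["yellow"],AX,30),QP[s]),("Bg",tcp_at(RIM["blue"],AX,30),QP[s]),("Bout",tcp_at(RIM["blue"],AX,110),QP[s]),("H300",np.r_[HOLD,300],qd(0,s)),("H",np.r_[HOLD,110],qd(0,s)),("H.4",np.r_[HOLD,110],qd(-.33,s))):
        print(s,n,p,solve_ik(p,o))
E
```

```text
tool axes
 [[ 0.958 -0.     0.288]
 [-0.288 -0.001  0.958]
 [ 0.    -1.    -0.001]]
1 Ypre [548.718 240.295 146.511] [-0.835  0.235  0.24   2.172  0.417  0.335  0.778]
1 Yg [584.404 247.048  75.23 ] [-0.781  0.409  0.235  2.164  0.542  0.165  0.655]
1 Bg [610.432 109.488  75.23 ] [-0.164  0.388 -0.164  2.184  0.832  0.154  0.657]
1 Bout [574.746 102.736 146.511] [-0.597  0.203  0.342  2.224 -0.105  0.257  1.575]
1 H300 [ 583.6 -196.9  300. ] [-0.384  0.475  0.987  1.491 -0.399  1.389  2.194]
1 H [ 583.6 -196.9  110. ] [-0.191  0.566  0.647  1.74  -0.402  0.972  2.183]
1 H.4 [ 583.6 -196.9  110. ] [-0.227  0.581  0.707  1.743 -0.443  0.983  1.891]
-1 Ypre [548.718 240.295 146.511] [-1.141  0.258  0.618  2.194  0.078  0.296 -2.025]
-1 Yg [584.404 247.048  75.23 ] [-1.013  0.444  0.545  2.181 -0.421  0.14  -1.542]
-1 Bg [610.432 109.488  75.23 ] [-0.59   0.395  0.378  2.217 -0.909  0.131 -0.777]
-1 Bout [574.746 102.736 146.511] [-0.908  0.232  0.726  2.244 -0.498  0.28  -1.167]
-1 H300 [ 583.6 -196.9  300. ] [-0.423  0.506  1.073  1.494 -0.446  1.407 -0.901]
-1 H [ 583.6 -196.9  110. ] [-0.467  0.822  1.236  1.76  -0.838  1.197 -0.555]
-1 H.4 [ 583.6 -196.9  110. ] [-0.362  0.67   0.96   1.753 -0.624  1.056 -1.08 ]
```

```bash
python3 - <<'E'
from plan import *
from station import manip, solve_ik
np.set_printoptions(suppress=True,precision=3)
for s in(1,-1):
  for tl in(27,23,18):
    ax=-np.sin(np.radians(tl))*xv+np.cos(np.radians(tl))*np.array([0,0,1.])
    for n,c,h in(("Yg","yellow",30),("Yg25","yellow",25),("Yout","yellow",100),("Bg","blue",30),("Bout","blue",100)):
        p=RIM[c]+45*AX+(h-45)*ax if h<50 else RIM[c]+45*AX+(h-45)*AX
        j=solve_ik(p,quat(-ax,s*yv)); print(s,tl,n,None if j is None else np.array(j))
E
```

```text
1 27 Yg [-0.781  0.409  0.235  2.164  0.542  0.165  0.655]
1 27 Yg25 [-0.781  0.42   0.238  2.163  0.55   0.155  0.646]
1 27 Yout [-0.822  0.256  0.233  2.173  0.43   0.313  0.765]
1 27 Bg [-0.164  0.388 -0.164  2.184  0.832  0.154  0.657]
1 27 Bout [-0.563  0.225  0.307  2.223 -0.111  0.235  1.58 ]
1 23 Yg [-0.685  0.413  0.137  2.095  0.34   0.277  0.878]
1 23 Yg25 [-0.682  0.424  0.136  2.094  0.347  0.268  0.871]
1 23 Yout [-0.761  0.273  0.19   2.105  0.258  0.409  0.952]
1 23 Bg [-0.286  0.39  -0.004  2.13   0.187  0.226  1.294]
1 23 Bout [-0.575  0.245  0.334  2.157 -0.141  0.354  1.614]
1 18 Yg [-0.634  0.432  0.103  2.013  0.166  0.409  1.069]
1 18 Yg25 [-0.63   0.442  0.1    2.013  0.171  0.399  1.064]
1 18 Yout [-0.711  0.301  0.166  2.021  0.125  0.534  1.1  ]
1 18 Bg [-0.339  0.409  0.072  2.052 -0.003  0.368  1.483]
1 18 Bout [-0.543  0.276  0.312  2.071 -0.132  0.496  1.609]
-1 27 Yg [-1.013  0.444  0.545  2.181 -0.421  0.14  -1.542]
-1 27 Yg25 [-1.001  0.454  0.533  2.179 -0.449  0.132 -1.515]
-1 27 Yout [-1.159  0.289  0.657  2.196 -0.03   0.271 -1.919]
-1 27 Bg [-0.59   0.395  0.378  2.217 -0.909  0.131 -0.777]
-1 27 Bout [-0.953  0.274  0.801  2.248 -0.695  0.285 -0.972]
-1 23 Yg [-0.998  0.456  0.559  2.12  -0.405  0.264 -1.544]
-1 23 Yg25 [-0.99   0.466  0.552  2.118 -0.425  0.256 -1.525]
-1 23 Yout [-1.128  0.308  0.658  2.131 -0.146  0.385 -1.789]
-1 23 Bg [-0.644  0.414  0.462  2.158 -0.659  0.254 -1.026]
-1 23 Bout [-0.884  0.283  0.727  2.178 -0.487  0.383 -1.178]
-1 18 Yg [-0.982  0.48   0.581  2.041 -0.413  0.415 -1.522]
-1 18 Yg25 [-0.976  0.489  0.575  2.041 -0.427  0.407 -1.509]
-1 18 Yout [-1.089  0.341  0.658  2.049 -0.228  0.526 -1.694]
-1 18 Bg [-0.749  0.465  0.629  2.085 -0.66   0.429 -1.027]
-1 18 Bout [-0.85   0.317  0.711  2.093 -0.414  0.522 -1.249]
```

```bash
cat >> plan.py <<'E'
TL=23.
def axt(tl,psi=PSI): return np.array([-np.sin(np.radians(tl))*np.cos(psi),-np.sin(np.radians(tl))*np.sin(psi),np.cos(np.radians(tl))])
def QG(tl,psi=PSI): return quat(-axt(tl,psi),[-np.sin(psi),np.cos(psi),0])
def snap(tag,boxes=None,f=3,draw=[]):
    from station import vision
    out={}
    for n in("scene","top"):
        c=Cam(vision.get_image(n)); out[n]=c
        im=c.img; b=(boxes or {}).get(n,(0,0,640,480)); x0,y0,x1,y1=b
        k=1 if boxes is None else f
        im=cv2.resize(im[y0:y1,x0:x1],None,fx=k,fy=k,interpolation=cv2.INTER_CUBIC)
        for P,col in draw:
            q=((c.proj(P)-[x0,y0]+.5)*k-.5).round().astype(int)
            cv2.polylines(im,[q],False,col,1)
        cv2.imwrite(f"pics/{tag}_{n}.png",im)
    return out
E
python3 - <<'E'
from plan import *
from station import manip
np.set_printoptions(suppress=True,precision=2)
p=RIM["yellow"]+105*AX; q=QG(TL)
manip.goto(p,q)
print(manip.get_t(),manip.get_tool_pos()-p,manip.get_tcp_rot(),q,manip.get_qpos(),manip.get_force())
a=axt(TL); z=yv
pos=manip.get_tool_pos()
snap("ypre",dict(scene=(340,130,540,280),top=(130,130,380,280)),draw=[(np.array([pos-60*z,pos+60*z]),(0,255,0)),(np.array([pos,pos+100*a]),(255,0,255)),(np.array([RIM["yellow"],RIM["yellow"]+100*AX]),(0,0,255))])
E
```

```text
2.0417 [-0.09  1.32  0.19] [ 0.7  -0.68 -0.21 -0.08] [ 0.7  -0.68 -0.21 -0.08] [-0.77  0.26  0.19  2.1   0.25  0.42  0.95] [-0.57  0.49 -0.54]
```

View pics/ypre_scene.png

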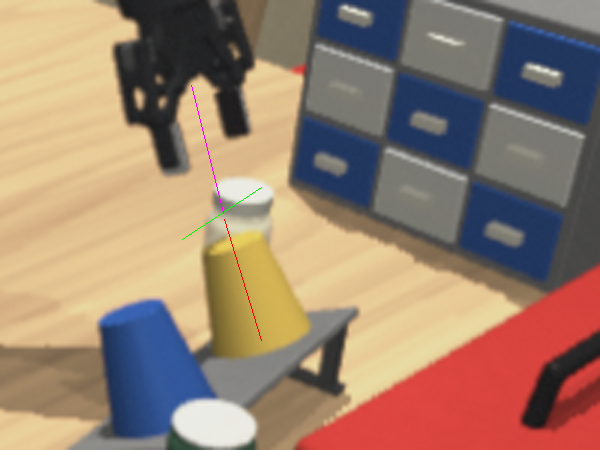

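View pics/ypre_top.png

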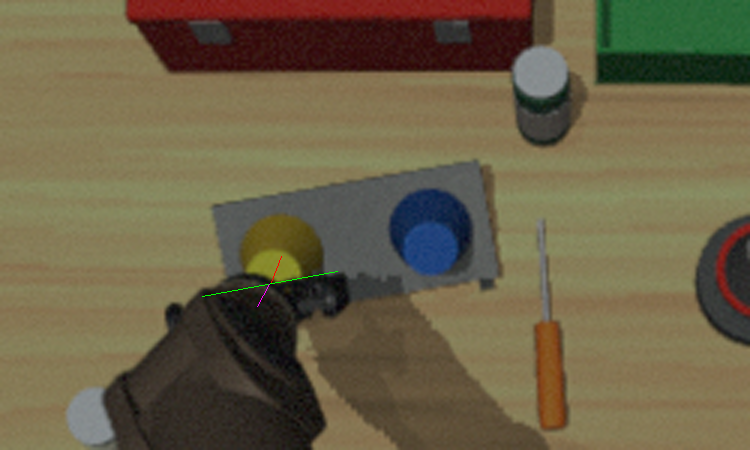

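The fingertips appear well behind the drawn TCP in the scene view: crop (206,151) against (222,212). I'll look again after a pause to rule out residual motion.

```bash
python3 - <<'E'
from plan import *
from station import manip
np.set_printoptions(suppress=True,precision=2)
manip.pause(0.3)
pos=manip.get_tool_pos(); a=axt(TL); z=yv
print(pos-(RIM["yellow"]+105*AX), manip.get_joint_velocities())
snap("ypre2",dict(scene=(340,130,540,280),top=(130,130,380,280)),draw=[(np.array([pos-60*z,pos+60*z]),(0,255,0)),(np.array([pos,pos+100*a]),(255,0,255)),(np.array([RIM["yellow"],RIM["yellow"]+100*AX]),(0,0,255))])
a=cv2.imread("pics/ypre2_scene.png");b=cv2.imread("pics/ypre2_top.png")
cv2.imwrite("pics/ypre2.png",np.hstack([a[:,:400],b[:,:400]]))
E
```

```text
[-0.08  0.23 -0.03] [ 0. -0.  0.  0. -0. -0.  0.]
```

View pics/ypre2.png

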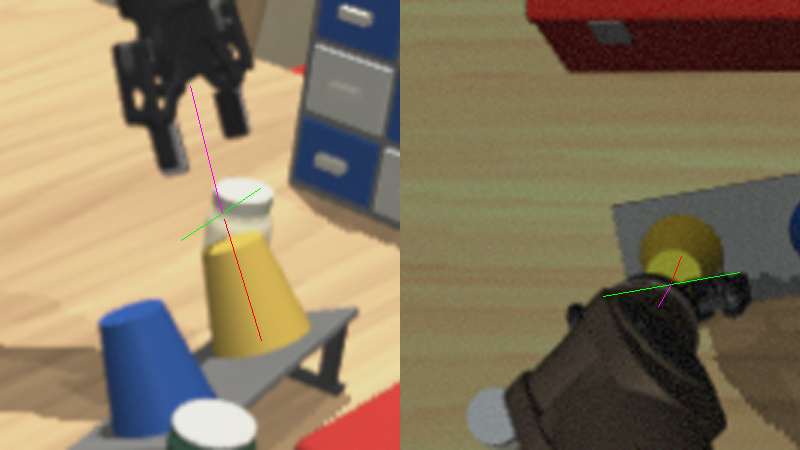

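```bash
python3 - <<'E'
from plan import *
import pickle
cs,ct=pickle.load(open("cams0.pkl","rb"))
p=np.array([179.7,598.1,199.4]); z=np.array([.288,.958,0])
for h in(0,13,20,40): print(h,cs.proj([p+[0,0,h],p+[0,0,h]+50*z,p+[0,0,h]-50*z]).round(1).tolist())
x0,y0,x1,y1=340,0,460,130
im=cv2.resize(cs.img[y0:y1,x0:x1],None,fx=4,fy=4,interpolation=cv2.INTER_CUBIC)
for h,c in((0,(0,0,255)),(20,(0,255,0)),(40,(255,0,0))):
    q=((cs.proj([p+[0,0,h]-50*z,p+[0,0,h]+50*z])-[x0,y0]+.5)*4-.5).round().astype(int); cv2.polylines(im,[q],False,c,1)
cv2.imwrite("pics/start_tcp.png",im)
E
```

```text
0 [[398.8, 111.9], [412.3, 110.5], [385.0, 113.4]]
13 [[399.2, 107.8], [412.8, 106.4], [385.3, 109.3]]
20 [[399.5, 105.6], [413.1, 104.2], [385.5, 107.0]]
40 [[400.1, 99.1], [413.8, 97.8], [386.1, 100.5]]
```

View pics/start_tcp.png

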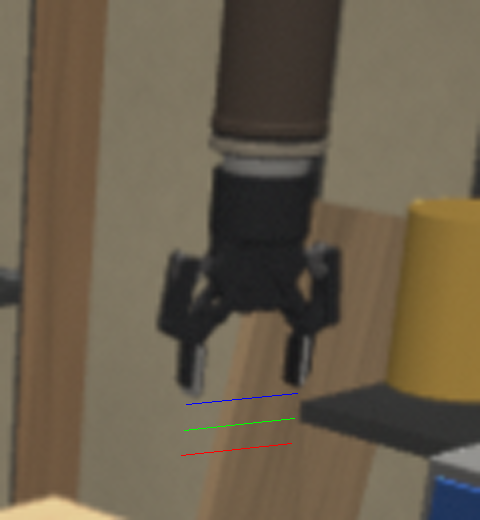

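Both pictures show the visible fingertips about 45 mm behind the reported TCP, but the open-finger swing explains only 13 mm. I'll close the fingers here and measure before I trust the TCP.

```bash
python3 - <<'E'
from plan import *
from station import manip,fingers,vision
np.set_printoptions(suppress=True,precision=2)
pos=manip.get_tool_pos(); a=axt(TL)
ims=[]
for o in(60,0):
    print(fingers.grip(o),manip.get_t(),manip.get_opening(),manip.get_tool_pos()-pos)
    c=Cam(vision.get_image("scene")); x0,y0,x1,y1=370,140,470,240
    im=cv2.resize(c.img[y0:y1,x0:x1],None,fx=4,fy=4,interpolation=cv2.INTER_CUBIC)
    for h,col in((0,(0,0,255)),(20,(0,255,0)),(40,(255,0,0))):
        q=((c.proj([pos+h*a-40*yv,pos+h*a+40*yv])-[x0,y0]+.5)*4-.5).round().astype(int); cv2.polylines(im,[q],False,col,1)
    ims.append(im)
t=Cam(vision.get_image("top")); x0,y0,x1,y1=170,160,290,260
im=cv2.resize(t.img[y0:y1,x0:x1],None,fx=4,fy=4,interpolation=cv2.INTER_CUBIC)
cv2.imwrite("pics/close.png",np.hstack(ims)); cv2.imwrite("pics/close_t.png",im)
E
```

```text
False 2.9167 59.916236167807554 [ 0.06 -0.1   0.04]
False 3.5667 -0.0562162091291248 [ 0.05 -0.11  0.02]
```

View pics/close.png

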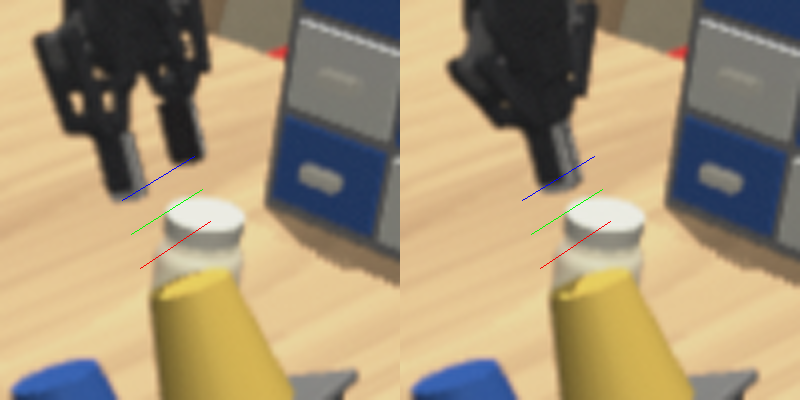

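```bash
python3 - <<'E'
from plan import *
import pickle
cs,ct=pickle.load(open("cams0.pkl","rb"))
print("scene",cs.proj([[0,0,0],[80,0,0],[0,-80,0],[0,0,100]]).round(1).tolist())
print("top",ct.proj([[0,0,0],[80,0,0],[0,-80,0],[0,0,100]]).round(1).tolist())
im=cs.img[100:240,140:280].copy(); im=cv2.resize(im,None,fx=4,fy=4)
for h in(0,20):
    q=((cs.proj(disc_pts([0,0,h],75))-[140,100]+.5)*4-.5).astype(int); cv2.polylines(im,[q],True,(0,255,0),1)
im2=cv2.resize(ct.img[370:480,240:390],None,fx=4,fy=4)[:, :]
for h in(0,20):
    q=((ct.proj(disc_pts([0,0,h],75))-[240,370]+.5)*4-.5).astype(int); cv2.polylines(im2,[q],True,(0,255,0),1)
H=max(im.shape[0],im2.shape[0]); pad=lambda i:cv2.copyMakeBorder(i,0,H-i.shape[0],0,0,cv2.BORDER_CONSTANT)
cv2.imwrite("pics/base.png",cv2.resize(np.hstack([pad(im),pad(im2)]),None,fx=.65,fy=.65))
E
```

```text
scene [[206.2, 201.1], [220.2, 211.1], [180.6, 208.9], [202.6, 168.8]]
top [[311.6, 435.6], [311.8, 405.7], [341.2, 435.7], [310.9, 441.2]]
```

View pics/base.png

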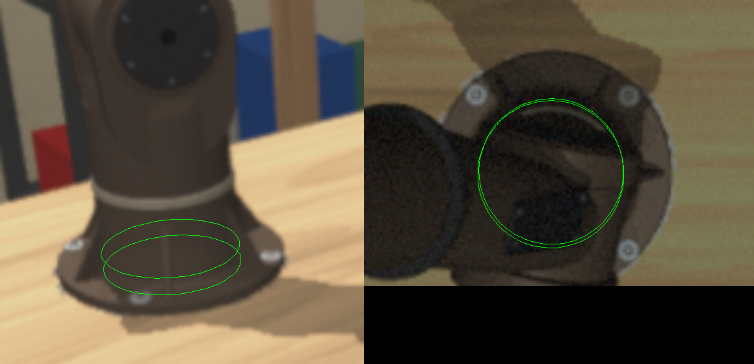

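View pics/close_t.png

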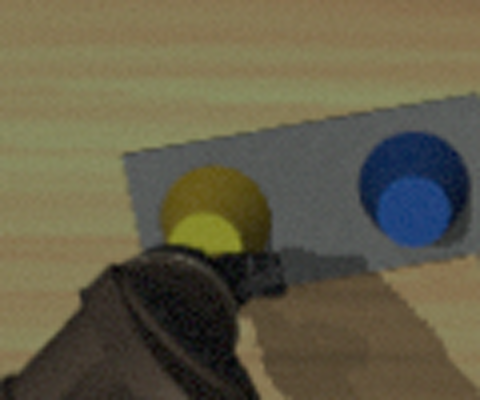

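The base projects correctly in both cameras, so the offset lies along the tool. I'll probe it with a gentle guarded touch of the closed fingers on the yellow cup's closed end, which is expected 25 mm ahead if the TCP reading is right.

```bash
python3 - <<'E'
from plan import *
from station import manip
np.set_printoptions(suppress=True,precision=2)
p0=manip.get_tool_pos()
q=QG(TL)
hit=manip.move_straight(RIM["yellow"]+40*AX,q,v=30,guard=4)
p=manip.get_tool_pos(); print(hit,manip.get_t(),p,(p-RIM["yellow"])@AX,manip.get_force(),manip.get_qpos())
a=axt(TL)
snap("probe",dict(scene=(370,150,490,270),top=(190,160,310,260)),f=4,draw=[(np.array([p-40*yv,p+40*yv]),(0,0,255)),(np.array([p+34*a-40*yv,p+34*a+40*yv]),(255,0,0))])
E
```

```text
True 5.3167 [575.9  245.44  92.12] 48.97657030084113 [-3.29 -1.12  7.59] [-0.74  0.38  0.2   2.1   0.25  0.31  0.96]
```

View pics/probe_scene.png

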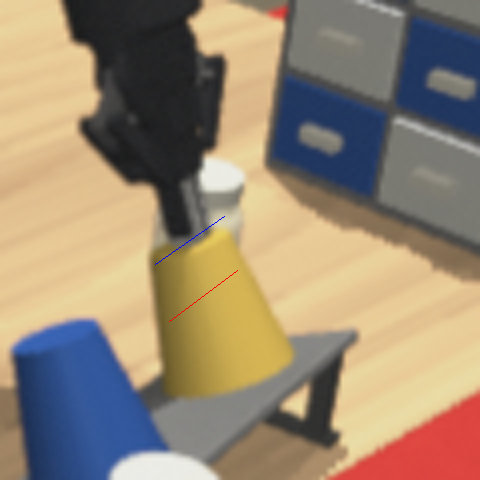

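Contact came at reported h≈49 mm, while the closed end is at h≈80 mm. The real fingertips are therefore about 31–34 mm behind the reported TCP, and the camera and the touch agree on that. I'll correct for 32 mm, back off, open, and recheck IK.

```bash
cat >> plan.py <<'E'
TOFF=32.
def cmd(true_tip,tl,psi=PSI): return np.asarray(true_tip)-TOFF*axt(tl,psi)   # reported TCP to command for a real fingertip position
E
python3 - <<'E'
from plan import *
from station import manip,fingers,solve_ik
np.set_printoptions(suppress=True,precision=3)
p=manip.get_tool_pos()
manip.move_straight(cmd(RIM["yellow"]+108*AX,TL),QG(TL),v=80)
fingers.grip(85)
print(manip.get_t(),manip.get_tool_pos()-cmd(RIM["yellow"]+108*AX,TL),manip.get_opening(),manip.get_force())
for tl in(27,23,18,13):
    for c in("yellow","blue"):
        for h in(32,100): 
            j=solve_ik(cmd(RIM[c]+h*AX,tl),QG(tl)); print(tl,c,h,j if j is None else np.array(j))
for tl in(0,-4,-9):
    for h in(115,135,220): 
        j=solve_ik(cmd(np.r_[HOLD,h],tl,-.3),QG(tl,-.3)); print("H",tl,h,j if j is None else np.array(j))
E
```

```text
6.6917 [ 0.023 -0.007  0.038] 85.17712943321999 [-0.328  0.271 -0.274]
27 yellow 32 [-0.614  0.467  0.035  2.14   1.04   0.188  0.175]
27 yellow 100 [-0.866  0.329  0.314  2.177  0.357  0.228  0.837]
27 blue 32 [-0.161  0.454 -0.167  2.172  1.184  0.131  0.312]
27 blue 100 [-0.342  0.296  0.051  2.206  0.2    0.175  1.273]
23 yellow 32 [-0.719  0.477  0.199  2.091  0.249  0.212  0.965]
23 yellow 100 [-0.753  0.337  0.2    2.11   0.254  0.339  0.957]
23 blue 32 [-0.309  0.452  0.029  2.124  0.154  0.169  1.325]
23 blue 100 [-0.313  0.309  0.023  2.142  0.117  0.293  1.36 ]
18 yellow 32 [-0.632  0.489  0.113  2.009  0.156  0.354  1.08 ]
18 yellow 100 [-0.656  0.358  0.109  2.028  0.165  0.47   1.063]
18 blue 32 [-0.291  0.468  0.013  2.044  0.073  0.317  1.412]
18 blue 100 [-0.285  0.333 -0.002  2.063  0.075  0.434  1.407]
13 yellow 32 [-0.572  0.512  0.06   1.927  0.095  0.491  1.156]
13 yellow 100 [-0.58   0.388  0.042  1.946  0.111  0.598  1.129]
13 blue 32 [-0.279  0.492  0.005  1.963  0.04   0.46   1.449]
13 blue 100 [-0.25   0.365 -0.039  1.981  0.067  0.57   1.42 ]
H 0 115 [ 0.174  0.533  0.094  1.733 -0.062  0.878  1.566]
H 0 135 [ 0.175  0.511  0.093  1.714 -0.057  0.919  1.561]
H 0 220 [ 0.184  0.429  0.079  1.617 -0.037  1.098  1.543]
H -4 115 [ 0.182  0.57   0.088  1.666 -0.061  0.978  1.565]
H -4 135 [ 0.184  0.549  0.086  1.647 -0.056  1.018  1.56 ]
H -4 220 [ 0.194  0.471  0.07   1.55  -0.037  1.192  1.544]
H -9 115 [ 0.192  0.62   0.081  1.581 -0.06   1.1    1.564]
H -9 135 [ 0.194  0.599  0.078  1.563 -0.055  1.139  1.56 ]
H -9 220 [ 0.205  0.525  0.062  1.467 -0.038  1.308  1.544]
```

```bash
python3 - <<'E'
from plan import *
from station import manip,fingers,solve_ik
np.set_printoptions(suppress=True,precision=3)
g=cmd(RIM["yellow"]+27*AX,TL); print(solve_ik(g,QG(TL)))
hit=manip.move_straight(g,QG(TL),v=60,guard=8)
p=manip.get_tool_pos(); print(hit,manip.get_t(),p-g,manip.get_force(),manip.get_torque(),manip.get_qpos())
snap("yg",dict(scene=(370,150,490,270),top=(170,160,310,260)),f=4)
E
```

```text
[-0.717  0.488  0.199  2.089  0.248  0.204  0.965]
False 8.1917 [0.054 0.122 0.384] [-0.499  0.109  0.316] [-0.063  0.4   -0.067] [-0.715  0.487  0.197  2.089  0.253  0.204  0.961]
```

View pics/yg_scene.png

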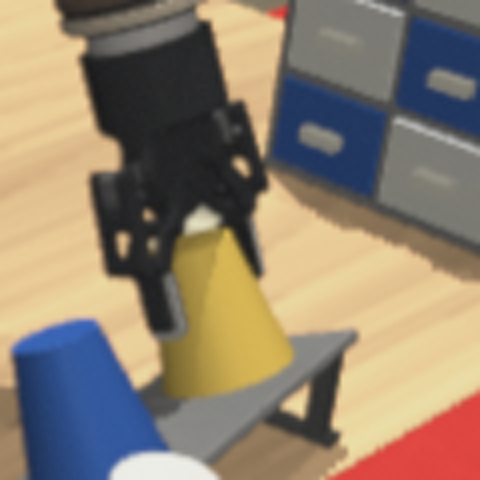

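View pics/yg_top.png

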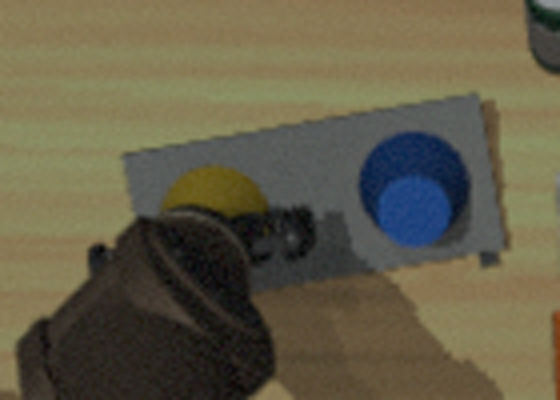

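The scene view shows the fingers straddling the yellow cup, with tips at about crop (172,330) and (258,272). I'll close and check.

```bash
python3 - <<'E'
from plan import *
from station import manip,fingers,solve_ik
np.set_printoptions(suppress=True,precision=3)
print(fingers.grip(40))
print(manip.get_t(),manip.get_opening(),manip.get_force(),manip.get_torque())
snap("yc",dict(scene=(370,150,490,270),top=(170,160,310,260)),f=4)
E
```

```text
False
8.6667 61.67158685585934 [-10.665  -3.145  19.059] [-0.159  1.226  0.101]
```

View pics/yc_scene.png

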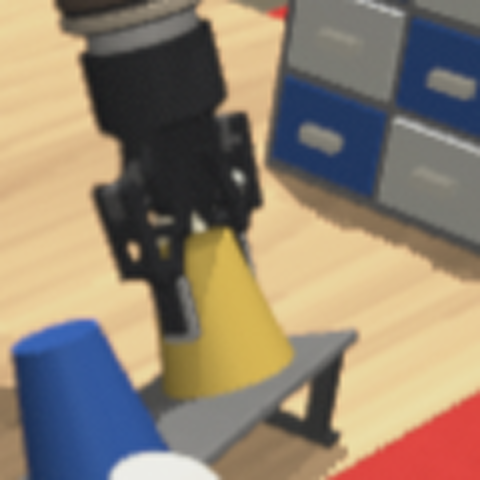

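```bash
python3 - <<'E'
from plan import *
from station import manip,fingers,solve_ik
np.set_printoptions(suppress=True,precision=3)
p=manip.get_tool_pos()
for d,v in((8,20),(75,50)):
    manip.move_straight(p+d*AX,v=v); print(manip.get_t(),manip.get_opening(),manip.get_force(),(manip.get_tool_pos()-p)@AX)
manip.pause(.1)
snap("yl",dict(scene=(350,110,500,270),top=(170,160,310,260)),f=3.5)
E
```

```text
9.375 61.42549907553231 [-0.042  0.017 -0.377] 7.94540409532892
10.8667 61.052459668832746 [-0.667 -0.252 -0.889] 74.73739060514912
```

View pics/yl_scene.png

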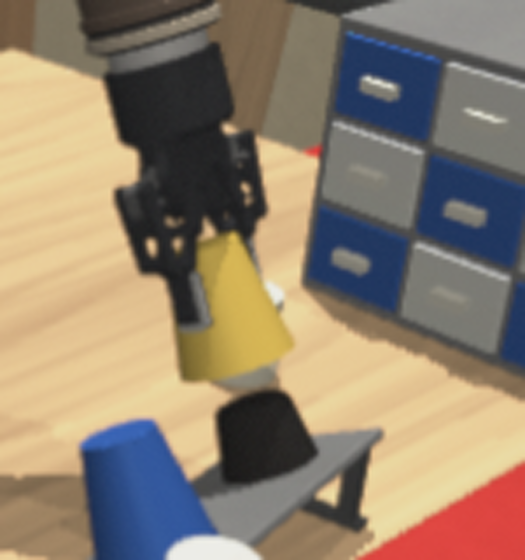

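The yellow cup is off its plug and held, with about 1.6 mm of slip. Next I lift it clear of blue, turn it upright and move over the holder.

```bash
python3 - <<'E'
from plan import *
from station import manip,fingers,solve_ik
np.set_printoptions(suppress=True,precision=3)
# true tip now
tip=manip.get_tool_pos()+TOFF*axt(TL)
manip.move_straight(cmd(tip+[-10,0,80],8),QG(8),v=120)
print(manip.get_t(),manip.get_opening())
PH=-.3
tl=-4.
manip.goto(cmd(np.r_[HOLD,225.],tl,PH),QG(tl,PH)); manip.pause(.25)
print(manip.get_t(),manip.get_opening(),manip.get_tool_pos()-cmd(np.r_[HOLD,225.],tl,PH),manip.get_qpos())
snap("yh",dict(scene=(190,170,340,370),top=(320,140,460,270)),f=3)
E
```

```text
11.8833 61.107489688213526
13.75 60.853366923074816 [0.275 0.995 0.044] [ 0.046  0.473  0.291  1.558 -0.14   1.202  1.639]
```

View pics/yh_scene.png

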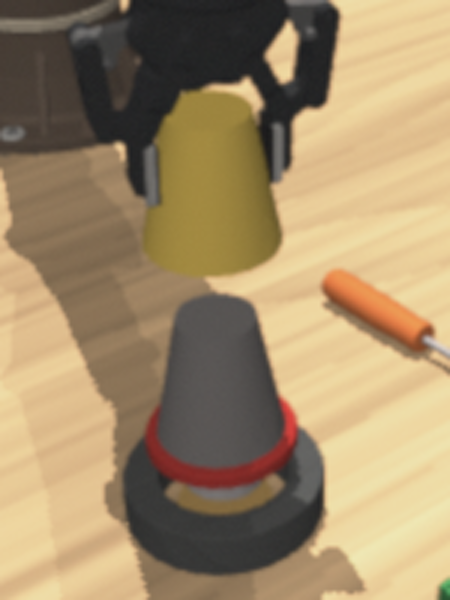

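View pics/yh_top.png

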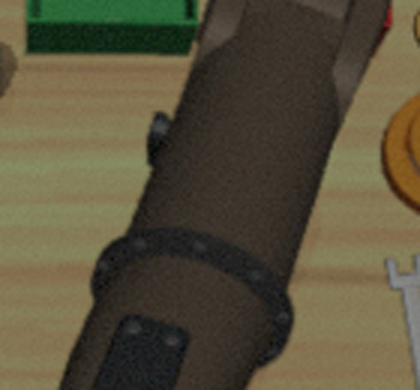

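```bash
cat > heldfit.py <<'E'
from plan import *
from fit import largest
from station import manip,vision
def held(kind,box,hrim,prior_axis,tag,psd=4.,yaw=None):
    """fit held cup in the scene view; box around cup; hrim: rim distance below true tip"""
    c=Cam(vision.get_image("scene"))
    q=manip.get_tcp_rot(); M=R.from_quat(np.r_[q[1:],q[0]]).as_matrix()
    tip=manip.get_tool_pos()-TOFF*M[:,1]
    rim0=tip-hrim*np.array(prior_axis)
    x0,y0,x1,y1=box
    h,s,v=[a.astype(int) for a in cv2.split(cv2.cvtColor(c.img,cv2.COLOR_BGR2HSV))]
    m=((h>=20)&(h<=36)&(s>125)&(v>40)) if kind=="yellow" else ((h>=100)&(h<=128)&(s>110)&(v>30))
    m=m[y0:y1,x0:x1]; m=largest(m)
    dark=(v[y0:y1,x0:x1]<75)|((s[y0:y1,x0:x1]<60)); 
    ig=dark&~m; ig=cv2.dilate(ig.astype(np.uint8),np.ones((3,3)))>0
    mm=m.astype(float)
    def loss(p):
        f=fill(c,cup_pts(np.array(p[:3]),[p[3],p[4],1.]),box)
        return (((f-mm)**2)*~ig).sum()/mm.sum()+0.004*(((np.array(p[:3])-rim0)/psd)**2).sum()+.004*((np.array(p[3:5])-np.array(prior_axis[:2])/prior_axis[2])/.15)@((np.array(p[3:5])-np.array(prior_axis[:2])/prior_axis[2])/.15)
    x=np.r_[rim0,np.array(prior_axis[:2])/prior_axis[2]]
    for k in(1,-.6,.5): r=minimize(loss,x,method="Nelder-Mead",options=dict(initial_simplex=np.vstack([0*x,np.diag([6,6,6,.1,.1])*k])+x,maxiter=600,xatol=.02,fatol=1e-6)); x=r.x
    im=cv2.resize(c.img[y0:y1,x0:x1],None,fx=5,fy=5,interpolation=cv2.INTER_CUBIC)
    P=cup_pts(x[:3],[x[3],x[4],1.]); q_=((c.proj(P)-[x0,y0]+.5)*5-.5).round().astype(int)
    for i in(0,72): cv2.polylines(im,[q_[i:i+72]],True,(255,0,255),1)
    o=np.zeros_like(im); o[cv2.resize(m.astype(np.uint8),None,fx=5,fy=5,interpolation=0)>0]=(0,255,255); o[cv2.resize(ig.astype(np.uint8),None,fx=5,fy=5,interpolation=0)>0]=(90,90,90)
    cv2.imwrite(f"pics/{tag}.png",np.hstack([im,o]))
    return x,r.fun,rim0
E
python3 - <<'E'
from heldfit import *
np.set_printoptions(suppress=True,precision=3)
x,f,r0=held("yellow",(225,195,300,265),29,[0,0,1.],"yheld")
print(x,f,r0,"tilt deg",np.degrees(x[3:]))
PH=-.3; fw=np.array([np.cos(PH),np.sin(PH)]); print("pitch fwd",np.degrees(x[3:]@fw),"along jaw",np.degrees(x[3:]@[-fw[1],fw[0]]))
E
```

```text
[ 581.947 -196.535  195.479   -0.044    0.026] 0.01437445586360104 [ 583.67  -196.575  196.03 ] tilt deg [-2.518  1.511]
pitch fwd -2.8521498592977594 along jaw 0.6989783258540248
```

View pics/yheld.png

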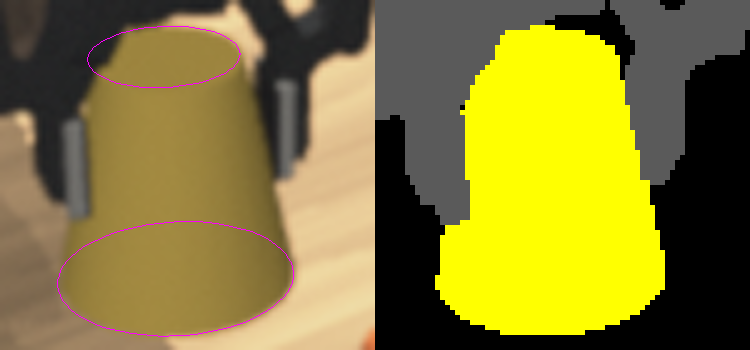

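The scene fit puts the held yellow rim within about 1.5 mm of the grey cup's axis, with about 3° of pitch. I'll correct the pitch and lower it under guard.

```bash
python3 - <<'E'
from plan import *
from station import manip,fingers
np.set_printoptions(suppress=True,precision=3)
PH=-.3; tl=-6.5
manip.move_straight(cmd(np.r_[HOLD,205.],tl,PH),QG(tl,PH),v=60)
h=manip.move_straight(cmd(np.r_[HOLD,127.],tl,PH),QG(tl,PH),v=50,guard=5); print(h,manip.get_t(),manip.get_force())
if not h:
    f0=manip.get_force()
    h=manip.move_straight(cmd(np.r_[HOLD,103.],tl,PH),QG(tl,PH),v=8,guard=3); print(h)
tip=manip.get_tool_pos()+TOFF*axt(tl,PH)
print(manip.get_t(),manip.get_opening(),tip,manip.get_force(),manip.get_torque())
snap("yp",dict(scene=(190,170,340,370),top=(320,140,460,270)),f=3)
E
```

```text
False 16.0917 [-0.446  0.486 -0.76 ]
True
17.8417 61.20267398284009 [ 583.177 -196.57   112.548] [ 0.573 -0.165  5.415] [ 0.034 -0.111 -0.043]
```

View pics/yp_scene.png

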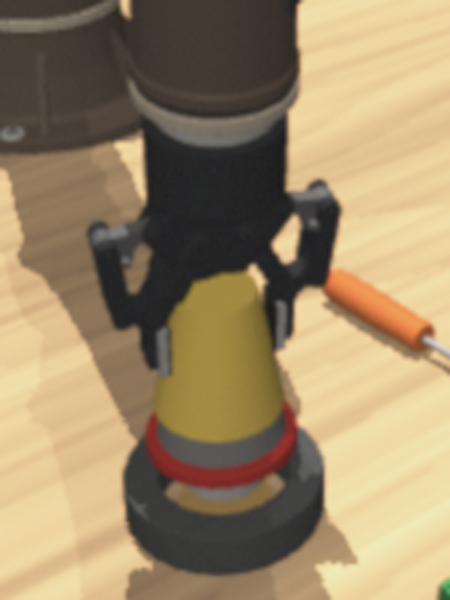

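Contact came at tip z=112.5, which matches the full-seating expectation of 112–113. I'll release and retreat.

```bash
python3 - <<'E'
from plan import *
from station import manip,fingers
np.set_printoptions(suppress=True,precision=3)
PH=-.3; tl=-6.5
print(fingers.grip(85),manip.get_t(),manip.get_opening(),manip.get_force())
manip.pause(.2)
tip=manip.get_tool_pos()+TOFF*axt(tl,PH); print(tip)
manip.move_straight(cmd(tip+[0,0,110],tl,PH),v=120)
# move over to blue pregrasp: rise then goto
TB=22.
p=cmd(RIM["blue"]+112*AX+[0,0,20],TB)
manip.goto(p,QG(TB)); manip.pause(.2)
print(manip.get_t(),manip.get_tool_pos()-p,manip.get_qpos(),manip.get_force())
snap("yr",dict(scene=(190,170,340,370),top=(320,140,460,270)),f=3)
snap("bpre",dict(scene=(300,110,480,290),top=(170,130,320,270)),f=3)
E
```

```text
False 18.3083 84.85307165661987 [-0.032 -0.067  0.64 ]
[ 582.418 -196.36   111.866]
20.9417 [ 0.802 -1.26   0.059] [-0.377  0.257  0.104  2.11   0.027  0.394  1.45 ] [ 0.406  0.165 -0.533]
```

View pics/yr_scene.png

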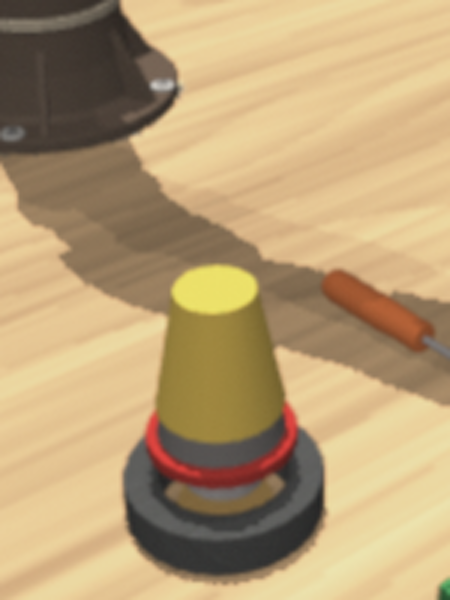

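View pics/yr_top.png

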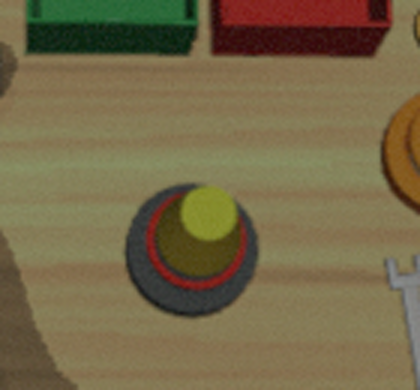

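View pics/bpre_scene.png

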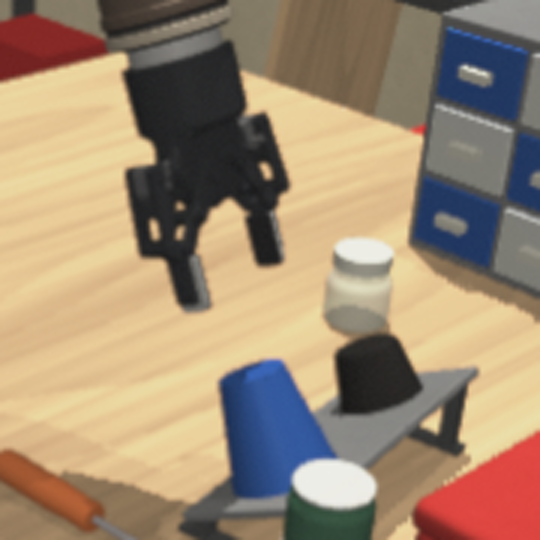

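Yellow sits straight over grey: scene crop top at (213,290), with an even grey band above the red seat. I'll measure its pose with both cameras and move on to blue.

```bash
python3 - <<'E'
from fit import *
from plan import *
from station import vision,manip,solve_ik
np.set_printoptions(suppress=True,precision=3)
cs=Cam(vision.get_image("scene"));ct=Cam(vision.get_image("top"))
Z=np.zeros((480,640),bool)
def sub(m,b): o=Z.copy(); x0,y0,x1,y1=b; o[y0:y1,x0:x1]=largest(m[y0:y1,x0:x1]); return o
def msk(c,lo):
    h,s,v=[a.astype(int) for a in cv2.split(cv2.cvtColor(c.img,cv2.COLOR_BGR2HSV))]; return (h>=20)&(h<=36)&(s>lo)
bs,bt=(235,250,292,325),(360,190,410,240)
x,f=fitcup([(cs,sub(msk(cs,125),bs),Z,bs),(ct,sub(msk(ct,130),bt),Z,bt)],[583,-197,83,0,0]); print(x,f,"tilt deg",np.degrees(x[3:]))
x1,f=fitcup([(cs,sub(msk(cs,125),bs),Z,bs)],[583,-197,83,0,0]); print("scene only",x1)
g=cmd(RIM["blue"]+27*AX,22.); print(solve_ik(g,QG(22.)))
E
```

```text
[ 584.472 -197.181   85.485   -0.008    0.005] 0.07783896281019478 tilt deg [-0.451  0.267]
scene only [ 573.276 -189.8     75.209   -0.018    0.01 ]
[-0.346  0.465  0.08   2.109 -0.003  0.186  1.479]
```

Yellow's rim is at z 85.5, against 65.5 for the seat with the same bias. That is 20.0 mm higher, tilted under 0.6° and centred to about 1 mm. Now the blue grasp.

```bash
python3 - <<'E'
from plan import *
from station import manip,fingers,solve_ik
np.set_printoptions(suppress=True,precision=3)
TB=22.
manip.move_straight(cmd(RIM["blue"]+108*AX,TB),QG(TB),v=80)
g=cmd(RIM["blue"]+27*AX,TB)
hit=manip.move_straight(g,QG(TB),v=60,guard=8)
print(hit,manip.get_t(),manip.get_tool_pos()-g,manip.get_force(),manip.get_qpos()[5])
snap("bg",dict(scene=(340,180,450,290),top=(200,150,320,260)),f=4)
E
```

```text
False 23.1833 [0.095 0.031 0.378] [ 0.237 -1.14  -0.265] 0.1868132382518468
```

View pics/bg_scene.png

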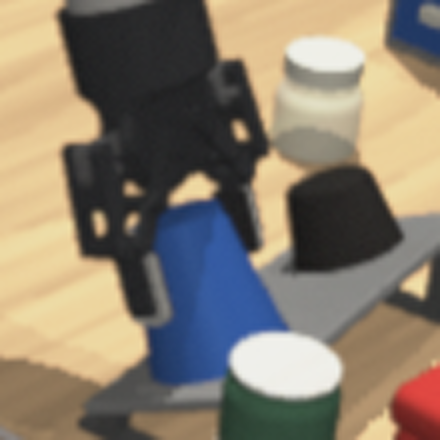

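The fingers straddle blue, with tips at crop (150,315) and (255,245). I'll close, draw it off along the axis, lift, and carry it to the holder, 20 mm higher than yellow.

```bash
python3 - <<'E'
from plan import *
from station import manip,fingers,solve_ik
np.set_printoptions(suppress=True,precision=3)
TB=22.
fingers.grip(40); print(manip.get_t(),manip.get_opening(),manip.get_force())
p=manip.get_tool_pos()
for d,v in((8,20),(75,60)):
    manip.move_straight(p+d*AX,v=v); print(manip.get_t(),manip.get_opening(),manip.get_force())
E
```

```text
23.6583 61.88257451710474 [-11.641  -0.847  18.903]
24.2667 61.160685005291455 [ 0.529  0.35  -0.788]
25.5333 61.12618122153441 [ 0.104 -0.623 -1.486]
```

```bash
python3 - <<'E'
from heldfit import *
from station import fingers
np.set_printoptions(suppress=True,precision=3)
TB=22.; PH=-.3; tl=-6.5
tip=manip.get_tool_pos()+TOFF*axt(TB)
manip.move_straight(cmd(tip+[-10,0,90],8),QG(8),v=120)
manip.goto(cmd(np.r_[HOLD,245.],tl,PH),QG(tl,PH)); manip.pause(.3)
print(manip.get_t(),manip.get_opening(),manip.get_tool_pos()-cmd(np.r_[HOLD,245.],tl,PH),manip.get_force())
x,f,r0=held("blue",(220,175,305,260),29,[0,0,1.],"bheld")
print(x,f,r0)
fw=np.array([np.cos(PH),np.sin(PH)]); print("pitch fwd",np.degrees(x[3:]@fw),"along jaw",np.degrees(x[3:]@[-fw[1],fw[0]]))
E
```

```text
27.8833 61.12695754618581 [0.23  1.139 0.136] [ 0.289 -0.147 -1.281]
[ 582.549 -196.683  217.289   -0.054    0.053] 0.0033471775961186113 [ 583.752 -196.097  216.11 ]
pitch fwd -3.836466522544625 along jaw 1.9746986102795194
```

View pics/bheld.png

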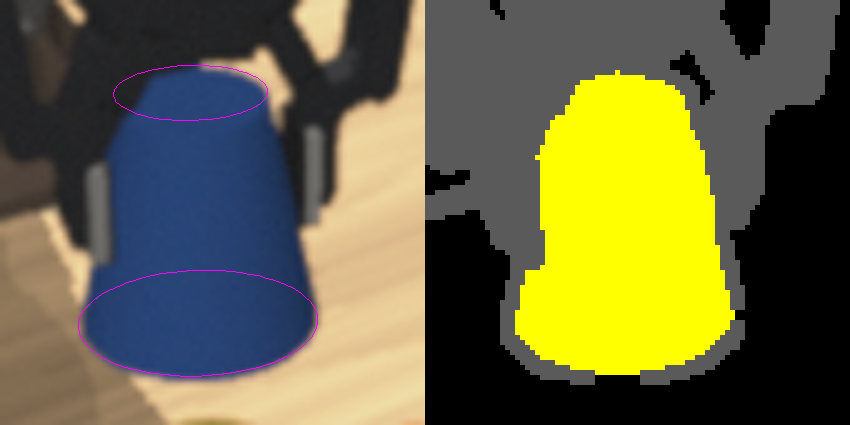

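```bash
sed -i 's/def held(kind,box,hrim,prior_axis,tag,psd=4.,yaw=None):/def held(kind,box,hrim,prior_axis,tag,psd=4.,yrow=None):/; s/^    mm=m.astype(float)$/    mm=m.astype(float)\n    if yrow: ig[yrow:]=False/' heldfit.py
python3 - <<'E'
from heldfit import *
np.set_printoptions(suppress=True,precision=3)
PH=-.3
fw=np.array([np.cos(PH),np.sin(PH)])
for pr in(0,.08,-.08):
    x,f,r0=held("blue",(220,175,305,260),29,[-pr*fw[0],-pr*fw[1],1.],"bheld2",yrow=56)
    print(x,f,r0,"pitch fwd",np.degrees(x[3:]@fw),"along jaw",np.degrees(x[3:]@[-fw[1],fw[0]]),manip.get_opening())
E
```

```text
[ 582.279 -194.604  217.852   -0.056    0.009] 0.018068690819211378 [ 583.693 -196.332  216.113] pitch fwd -3.228623575970575 along jaw -0.44162368678049935 61.530770071148545
[ 584.062 -195.723  217.765   -0.085    0.03 ] 0.020199922143405658 [ 585.895 -197.254  216.085] pitch fwd -5.169661562268981 along jaw 0.22833466181887094 61.21688093132062
[ 579.459 -194.291  218.198    0.012   -0.008] 0.02020487644967678 [ 581.445 -196.023  216.052] pitch fwd 0.8001978899922652 along jaw -0.20723200148809665 61.423506016818386
```

View pics/bheld2.png

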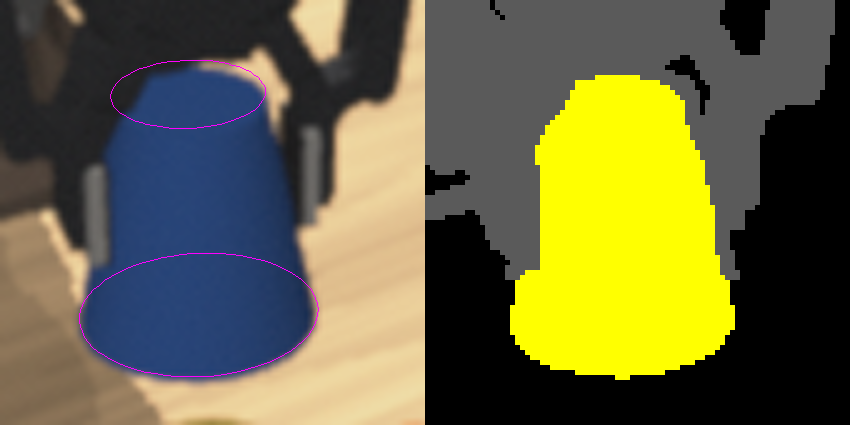

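The held blue rim is within about 1.5 mm of the stack axis, with roughly −2 to −3° of pitch. I'll tip it 1.5° and lower it under guard, expecting contact at tip z≈132.

```bash
python3 - <<'E'
from plan import *
from station import manip,fingers
np.set_printoptions(suppress=True,precision=3)
PH=-.3; tl=-8.
manip.move_straight(cmd(np.r_[HOLD,225.],tl,PH),QG(tl,PH),v=60)
h=manip.move_straight(cmd(np.r_[HOLD,147.],tl,PH),QG(tl,PH),v=50,guard=5); print(h,manip.get_t(),manip.get_force())
if not h:
    h=manip.move_straight(cmd(np.r_[HOLD,123.],tl,PH),QG(tl,PH),v=7,guard=2.5); print(h)
tip=manip.get_tool_pos()+TOFF*axt(tl,PH)
print(manip.get_t(),manip.get_opening(),tip,manip.get_force(),manip.get_torque())
snap("bp",dict(scene=(190,140,340,340),top=(320,140,460,270)),f=3)
E
```

```text
False 30.275 [-0.305 -0.66  -0.715]
True
32.325 61.629134576193415 [ 584.096 -196.98   131.756] [1.868 0.162 3.706] [-0.135 -0.396  0.027]
```

View pics/bp_scene.png

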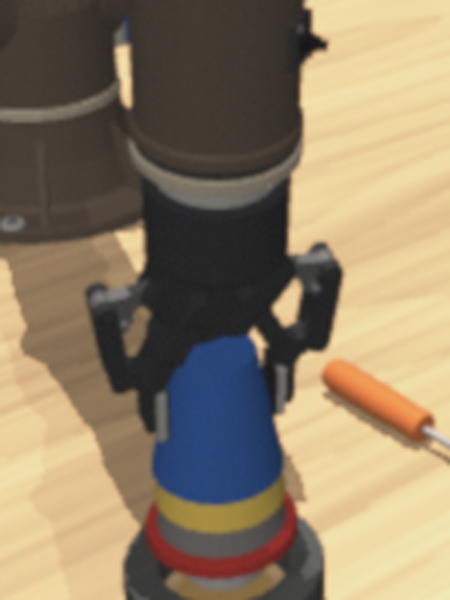

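Contact came at 131.8, as expected, and the bands are even. I'll release, retreat, and close the fingers clear of the stack.

```bash
python3 - <<'E'
from plan import *
from station import manip,fingers
np.set_printoptions(suppress=True,precision=3)
PH=-.3; tl=-8.
fingers.grip(85); print(manip.get_t(),manip.get_opening(),manip.get_force())
manip.pause(.25)
tip=manip.get_tool_pos()+TOFF*axt(tl,PH); print(tip)
manip.move_straight(cmd(tip+[0,0,110],tl,PH),v=120)
# step aside toward robot so the top camera sees the stack
manip.goto(cmd(np.array([430.,-100,300]),0,PH),QG(0,PH)); fingers.grip(0)
print(manip.get_t(),manip.get_force())
from fit import *
from station import vision
o=snap("br",dict(scene=(190,140,340,340),top=(320,140,460,270)),f=3)
cs,ct=o["scene"],o["top"]
Z=np.zeros((480,640),bool)
def sub(m,b): o=Z.copy(); x0,y0,x1,y1=b; o[y0:y1,x0:x1]=largest(m[y0:y1,x0:x1]); return o
bs,bt=(235,235,292,315),(360,180,415,240)
print(Cam.proj(cs,[[583.6,-196.9,183]]),ct.proj([[583.6,-196.9,183]]))
x,f=fitcup([(cs,sub(hsvmask(cs.img,"blue"),bs),Z,bs),(ct,sub(hsvmask(ct.img,"blue"),bt),Z,bt)],[583,-197,103,0,0]); print(x,f,"tilt deg",np.degrees(x[3:]))
E
```

```text
32.7917 84.88513693158409 [-0.116 -1.354  0.728]
[ 583.149 -196.668  131.114]
35.6667 [1.191 1.162 0.319]
[[260.437 256.582]] [[389.909 209.084]]
[ 885.32  -313.269 -361.817   -0.807    0.374] 1.9637549287230815 tilt deg [-46.212  21.432]
```

View pics/br_scene.png

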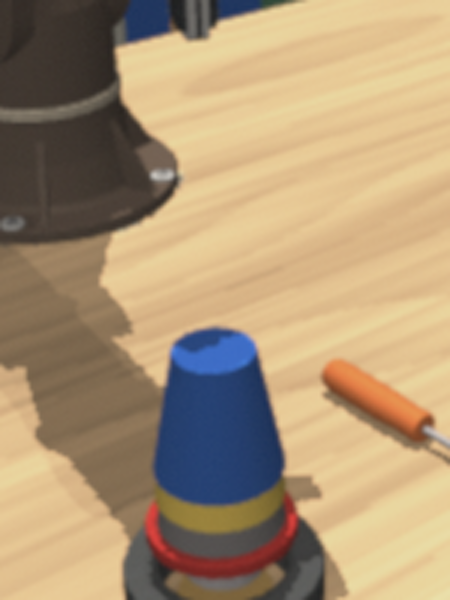

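View pics/br_top.png

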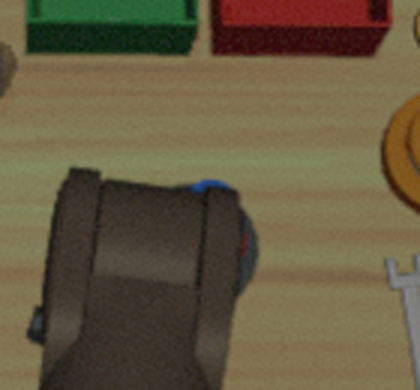

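The scene view shows the blue, yellow and grey bands even and straight, with the blue top at crop (214,350). The elbow hides the stack from the top camera here. Next I press with closed fingers, slowly and under guard.

```bash
python3 - <<'E'
from plan import *
from station import manip,fingers
np.set_printoptions(suppress=True,precision=3)
PH=-.3; tl=0; Q=QG(tl,PH)
C=np.array([584.,-197.])
manip.goto(cmd(np.r_[C,235.],tl,PH),Q); manip.pause(.3)
manip.move_straight(cmd(np.r_[C,193.],tl,PH),Q,v=60); manip.pause(.1)
f0=manip.get_force(); print(manip.get_t(),f0,manip.get_opening(),manip.get_tool_pos()-cmd(np.r_[C,193.],tl,PH))
h=manip.move_straight(cmd(np.r_[C,170.],tl,PH),Q,v=12,guard=4)
print("touch",h,manip.get_t(),manip.get_tool_pos()[2]+TOFF,manip.get_force())
h=manip.move_straight(cmd(np.r_[C,155.],tl,PH),Q,v=12,guard=16)
z1=manip.get_tool_pos()[2]+TOFF; print("stop",h,manip.get_t(),z1,manip.get_force())
for i in range(3):
    manip.pause(.05); print(manip.get_t(),manip.get_tool_pos()[2]+TOFF,manip.get_force())
E
```

```text
37.8083 [ 0.287 -0.374  0.56 ] 0.012945782545826174 [ 0.356 -0.119  0.464]
touch True 38.7667 183.5086478159842 [-0.502 -0.392  4.126]
stop True 40.3333 163.96677497969668 [-2.024  0.769  8.286]
40.3833 163.96286691633625 [-0.986  0.629  8.384]
40.4333 163.95424525032416 [-2.059  1.295  7.055]
40.4833 163.96025067373407 [-1.551  1.752  7.82 ]
```

The stack sank about 19.5 mm and the stop guard tripped, so this looks like the 20 mm stop. The force has relaxed to 8 N, so I'll build it up to about 20 N and hold.

```bash
python3 - <<'E'
from plan import *
from station import manip,fingers
np.set_printoptions(suppress=True,precision=2)
PH=-.3; Q=QG(0,PH)
p=manip.get_tool_pos(); z=p[2]
tgt=p.copy(); ok=0
for i in range(12):
    tgt[2]-=.5
    h=manip.move_straight(tgt,Q,v=8,guard=15)
    manip.pause(.05); f=np.mean([manip.get_force()[2] for _ in range(3)]); print(i,h,round(manip.get_t(),2),round(manip.get_tool_pos()[2]+TOFF,2),round(f,2))
    if f>19: break
for k in range(6):
    manip.pause(.1); print(round(manip.get_t(),2),manip.get_force(),round(manip.get_tool_pos()[2]+TOFF,2))
E
```

```text
0 False 40.78 163.94 7.15
1 False 41.08 163.91 11.76
2 False 41.38 163.87 15.68
3 False 41.68 163.87 18.48
4 False 41.98 163.86 22.13
42.08 [-5.22  2.21 22.8 ] 163.85
42.18 [-5.57  2.95 21.27] 163.83
42.28 [-5.58  2.72 22.59] 163.82
42.38 [-4.75  2.68 22.75] 163.84
42.48 [-5.16  2.13 21.94] 163.84
42.58 [-5.78  1.53 22.57] 163.84
```

It held at 22 N for over 0.6 s with no further motion, so this is the rigid stop. I'll let go, retreat, and check from both cameras.

```bash
python3 - <<'E'
from plan import *
from fit import *
from station import manip,fingers,vision
np.set_printoptions(suppress=True,precision=3)
PH=-.3; Q=QG(0,PH)
p=manip.get_tool_pos()
manip.move_straight(p+[0,0,6],Q,v=15); manip.pause(.1); print(manip.get_force())
manip.move_straight(p+[0,0,110],Q,v=120)
manip.goto(cmd(np.array([380.,330,320]),0,.6),QG(0,.6)); manip.pause(.2); print(manip.get_t(),manip.get_force())
o=snap("end",dict(scene=(190,160,340,360),top=(320,140,460,270)),f=3); snap("endfull")
cs,ct=o["scene"],o["top"]
Z=np.zeros((480,640),bool)
def sub(m,b): o=Z.copy(); x0,y0,x1,y1=b; o[y0:y1,x0:x1]=largest(m[y0:y1,x0:x1]); return o
bs,bt=(232,235,295,330),(360,180,415,240)
mb=[sub(hsvmask(cs.img,"blue"),bs),sub(hsvmask(ct.img,"blue"),bt)]; print([m.sum() for m in mb])
x,f=fitcup([(cs,mb[0],Z,bs),(ct,mb[1],Z,bt)],[583,-197,83,0,0]); print("blue",x,f,"tilt deg",np.degrees(x[3:]))
E
```

```text
[ 0.407 -0.272  0.529]
46.65 [-1.403 -0.166 -0.712]
[np.int64(1831), np.int64(609)]
blue [ 587.271 -198.525   83.612   -0.041    0.041] 0.18459873478839794 tilt deg [-2.355  2.328]
```

View pics/end_scene.png

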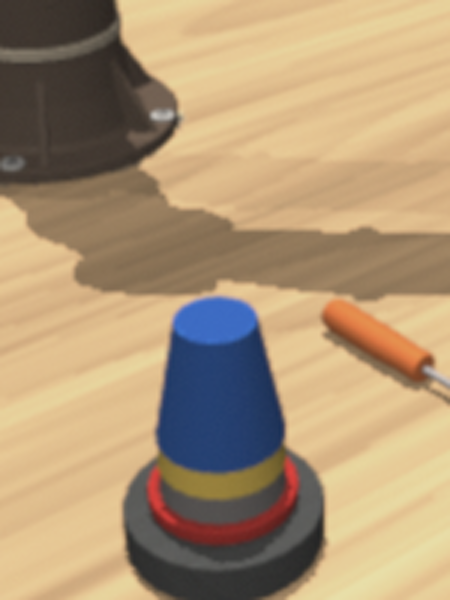

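View pics/end_top.png

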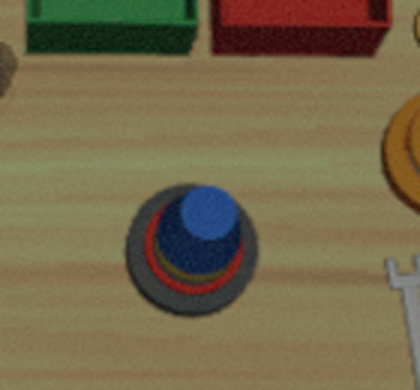

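View pics/endfull_top.png

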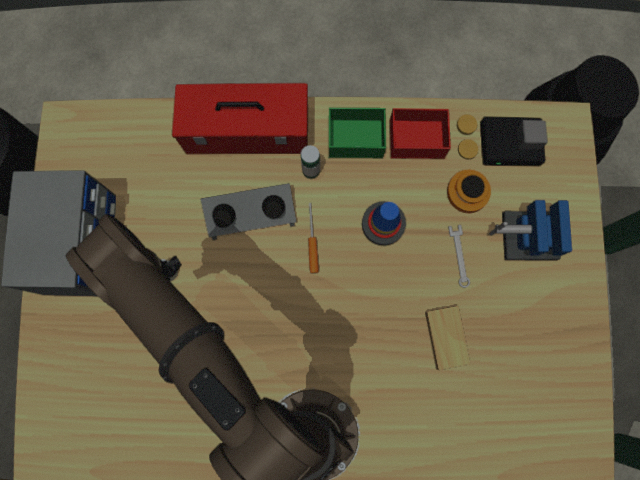

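```bash
python3 - <<'E'
from plan import *
from fit import *
from station import vision,manip
np.set_printoptions(suppress=True,precision=3)
cs=Cam(vision.get_image("scene"));ct=Cam(vision.get_image("top"))
print(manip.get_t())
Z=np.zeros((480,640),bool)
def sub(m,b): o=Z.copy(); x0,y0,x1,y1=b; o[y0:y1,x0:x1]=largest(m[y0:y1,x0:x1]); return o
def bl(c,s0,v0):
    h,s,v=[a.astype(int) for a in cv2.split(cv2.cvtColor(c.img,cv2.COLOR_BGR2HSV))]; return (h>=98)&(h<=130)&(s>s0)&(v>v0)
bs,bt=(232,235,295,330),(360,180,415,240)
for s0,v0 in((100,25),(130,25),(100,40)):
    m=[sub(bl(cs,s0,v0),bs),sub(bl(ct,s0,v0),bt)]
    x,f=fitcup([(cs,m[0],Z,bs),(ct,m[1],Z,bt)],[584,-197,85,0,0]); print(s0,v0,[k.sum() for k in m],x,f,"deg",np.degrees(x[3:]))
ims=[]
for c,b in((cs,(215,240,315,370)),(ct,(340,165,430,265))):
    x0,y0,x1,y1=b; im=cv2.resize(c.img[y0:y1,x0:x1],None,fx=4,fy=4,interpolation=cv2.INTER_CUBIC)
    for rim,ax,col in((x[:3],[x[3],x[4],1],(255,0,255)),(np.array([584.2,-197.1,85.5]),[0,0,1.],(0,255,0))):
        q=((c.proj(cup_pts(rim,ax))-[x0,y0]+.5)*4-.5).round().astype(int)
        for i in(0,72): cv2.polylines(im,[q[i:i+72]],True,col,1)
    ims.append(cv2.copyMakeBorder(im,0,520-im.shape[0],0,0,cv2.BORDER_CONSTANT))
cv2.imwrite("pics/endfit.png",np.hstack(ims))
E
```

```text
46.95
100 25 [np.int64(1852), np.int64(625)] [ 587.305 -198.719   85.617   -0.044    0.045] 0.15541967753277514 deg [-2.523  2.559]
130 25 [np.int64(1816), np.int64(606)] [ 587.504 -198.914   83.393   -0.052    0.045] 0.19433252760767752 deg [-2.999  2.552]
100 40 [np.int64(1852), np.int64(625)] [ 587.305 -198.719   85.617   -0.044    0.045] 0.15541967753277514 deg [-2.523  2.559]
```

View pics/endfit.png

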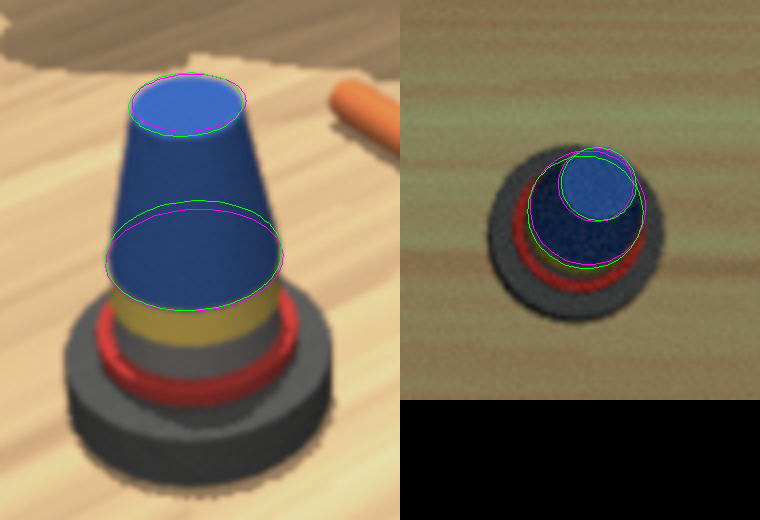

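View pics/endfull_scene.png

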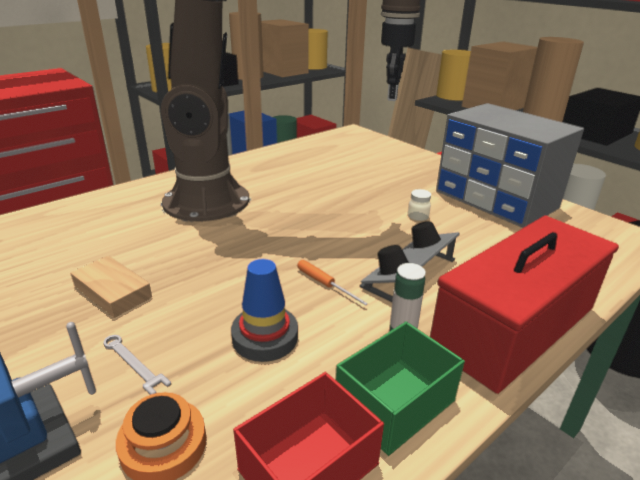

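```bash
python3 - <<'E'
from plan import *
from fit import *
from station import vision,manip
import pickle
np.set_printoptions(suppress=True,precision=2)
cs=Cam(vision.get_image("scene"));ct=Cam(vision.get_image("top"))
def hs(c): return [a.astype(int) for a in cv2.split(cv2.cvtColor(c.img,cv2.COLOR_BGR2HSV))]
bs,bt=(232,235,295,345),(355,180,415,250)
def f(n,c,b):
    x0,y0,x1,y1=b; h,s,v=[a[y0:y1,x0:x1] for a in hs(c)]
    blue=(h>=98)&(h<=130)&(s>100)&(v>25); blue=largest(blue)
    red=((h<=6)|(h>=174))&(s>140)&(v>50)
    def loss(p,mode):
        e=0; cups=[fill(c,cup_pts(np.array([p[2*i],p[2*i+1],z]),[0,0,1.]),b) for i,z in enumerate((43,83))] 
        mid=fill(c,cup_pts(np.array([(p[0]+p[2])/2,(p[1]+p[3])/2,63.]),[0,0,1.]),b)
        e+=((cups[1]-blue)**2).sum()/blue.sum()
        seat=fill(c,np.r_[disc_pts([p[4],p[5],43],46),disc_pts([p[4],p[5],33],46)],b)
        s_=seat*(1-cups[0])*(1-mid)*(1-cups[1])
        return e+((s_-red)**2).sum()/red.sum()
    x=np.array([583.6,-197]*3)
    for k in(1,-.5): r=minimize(loss,x,args=(0,),method="Nelder-Mead",options=dict(initial_simplex=np.vstack([0*x,np.diag([4]*6)*k])+x,maxiter=900,xatol=.02)); x=r.x
    print(n,"grey",x[:2],"blue",x[2:4],"seat",x[4:],r.fun)
f("scene",cs,bs); f("top",ct,bt)
c0,t0=pickle.load(open("cams0.pkl","rb"))
# bystander shift: image difference before/after away from arm
for n,a,b,ex in(("scene",c0,cs,None),("top",t0,ct,None)):
    for nm,bx in {"scene":{"can":(385,258,432,345),"jar":(405,188,435,222),"driver":(292,255,375,312),"wrench":(98,330,175,395),"offcut":(66,252,155,320)},"top":{"can":(295,140,327,182),"driver":(300,198,325,278),"wrench":(442,218,475,292),"offcut":(420,300,475,375)}}[n].items():
        x0,y0,x1,y1=bx; A=cv2.cvtColor(a.img[y0:y1,x0:x1],6).astype(np.float32);B=cv2.cvtColor(b.img[y0:y1,x0:x1],6).astype(np.float32)
        print(n,nm,np.array(cv2.phaseCorrelate(A,B)[0]))
print(manip.get_t(),manip.get_force())
E
```

```text
scene grey [ 581.12 -195.46] blue [ 581.26 -194.93] seat [ 579.   -194.32] 0.15815488671620573
top grey [ 584.99 -197.63] blue [ 586.65 -198.65] seat [ 585.62 -197.84] 0.18916751483949956
scene can [-0.07 -0.04]
scene jar [-0.22 -0.42]
scene driver [-0.   -0.09]
scene wrench [-0. -0.]
scene offcut [ 0.   -0.01]
top can [0.05 0.44]
top driver [ 0.41 -0.03]
top wrench [-0.04  0.51]
top offcut [0.02 0.47]
47.05 [-0.32 -0.05  0.02]
```

All offsets are under 2 mm, the bystanders haven't moved, and the seat is down by about 20 mm. I'm handing it in.

```bash
python3 - <<'E'
from station import manip,job_done
print(manip.get_t(),manip.get_force()); print(job_done())
E
```

```text
47.05 [-0.31811352 -0.04725829  0.02067474]
the job is handed in; nothing more can be done
None
```

I nested the yellow cup over the grey one and then the blue over the yellow. I pressed the stack down until the seat hit its stop, let go and handed in at 47 s of the 72 s allowed. No verdict was reported.

**Checks that passed**
- **Seating:** Yellow touched at tip z 112.5 mm and blue at 131.8 mm, about 20 mm apart. The yellow fit afterwards showed it 20.0 mm above the seat level and within about 0.6° of upright.
- **Press:** The stack sank 19.7 mm, which fits the 20 mm stop. It then held 21–23 N for about 0.6 s without moving further. That leaves the seat top near 43 mm, inferred from the sink because I did not measure it separately.
- **Final pictures:** The colour bands are even, and blue lies within 2 mm of grey in each view when the cups are taken as upright. The visible bystanders shifted by less than a pixel and the force on the tool is near zero. The jar was hidden from the top camera at the end, so only the scene view covers it.

**Checks that disagreed**
- **Tool length:** The real fingertips were about 32 mm behind the reported TCP (the tool-tip position reading). The pictures showed it and a gentle touch on the yellow cup confirmed it, so I corrected every move.
- **Camera offset:** The two cameras differ by 2–6 mm in absolute position, and combined heights read about 2.5 mm high. I relied on relative comparisons.
- **Blue tilt:** A free fit of the blue cup gave about 3.6–3.9° of tilt (up to 0.07 rad against the 0.08 limit). I put that down to a noisy outline, because an upright model fits both pictures to about a pixel.

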